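# Index the engraving vise and put the burnisher away

### The arm

A 6-joint arm with a two-finger parallel gripper is mounted at the origin on the work surface. World frame = base frame: x ahead of the robot, y to its left, z up, the work surface at z = 0. Lengths are in m, angles in degrees, forces in N, time in s.
With the tool pointing down it reaches from about 0.325 to 0.775 m from the base axis. Payload 9.3 kg.
Tool frame: the origin (TCP) lies at the very end of the fingers, on their centre line; the grasp point (between the pads) lies 19 mm behind it; z points along the fingers, y is the direction in which the jaws open and shut (so a half turn about z gives the same grasp; the last joint's range is limited). The gripper opens to 85 mm and grips with 20 to 120 N. Pads are 22 mm wide; open, the fingers measure 114 mm over their backs; the gripper's body (76 mm by 85 mm) begins 54 mm behind the grasp point. The pads swing forward as they close: fully open they stand 13 mm farther back than shut.
Start: joints at [-79.446, 14.817, 1.232, 76.415, 0, 81.257], TCP at [0.182, -0.519, 0.231] pointing down, gripper open.
Joint ranges: [-174.27, 174.27], [-52.1, 104.24], [-59.71, 78.15], [-110.17, 111.67], [-87.03, 83.33], [-180, 180]. Speed limits (degrees/s): [127.2, 127.2, 159.86, 180, 180, 180].

### API

Orientations are given as [roll, pitch, yaw] about the fixed x, y, z axes, in that order (R = Rz(yaw) Ry(pitch) Rx(roll)).
In Python, from rig import env gives the robot as it stands.
- The arm moves only by the tool jog_arm, never from a script. Its argument "series" is a list of rows, each a list of 5 numbers: the shift along the tool's x, y, z as a fraction of full scale, then the turn about the tool's z as a fraction of full scale, then the opening, from 0 (shut) to 1 (fully open). In form: [[x, y, z, spin, grip], ...]. A call has 1 to 20 rows; each row shifts and turns the pose as measured when the row begins, along the tool's axes as they then stand; what a row does not reach is not made up. Full scale, the value 1, is 0.02 m for a shift and 0.15 rad for a turn. A row lasts 1/8 s, in which the tool goes at most 62.5 mm and 10.7 degrees, less where a joint would pass 70% of its speed; a pose out of reach is approached as far as the arm can. A call with a number of a shift or a turn outside -1 to 1 is refused whole. A call with a gripper value outside its range is refused whole. The fingers move at their own pace and stop on an object; "newtons" is the grip in N (left out, the last holds). Time passes only in rows, so rows that do not move let the fingers close. It gives the time, the measured TCP pose, the force and the opening at its end, in the units of the state.
- env.get_obs(): the state, without advancing time (a new reading comes with each control period).
- env.read_camera(name): name is "scene" or "top" or "wrist"; returns (picture, depth): 420x560x3 uint8, red, green, blue; 420x560 float32, m along the optical axis (not along the pixel's ray), 0 where there is no reading.
- env.calibration(name): a dict with "fx", "fy", "cx", "cy" (pixels), "distortion" ([k1, k2, p1, p2, k3] as OpenCV has them; the pictures are not rectified), "view" (4x4, takes a point from world to camera coordinates); the wrist camera has in their place "tool_from_camera" (4x4, takes a point from camera to tool coordinates, whose origin is the TCP and whose axes are the flange's). Camera axes: x right, y up, looking along -z (the intrinsics and any distortion apply to the point x, -y, -z); pixel columns grow to the right and rows downward; lengths in m; the calibration is good to about 2 mm. A picture is of the moment at which its call begins: read the wrist's pose just before it. calibration takes no time and is no camera call.
- env.job_done(): hands the job in, once; it reports no verdict.
The state is a dict: "t": time; "joint_positions": joint angles; "qvel": joint speeds; "joint_torque": joint torques, N m; "tool_pos": TCP position; "orientation": TCP orientation; "wrist_force": force on the tool from outside, world axes, zero at the start; "moment": the same for the moment, N m; "width": finger opening in m.
Only numpy, scipy, OpenCV 4.12 (cv2) and the standard library are available. Lean on these libraries where they do the work, as an engineer would, in place of code of your own. Each camera call takes 0.05 s, during which the arm holds its last target.

### The job

Turn the square head of the leaning engraving vise until its yellow pointer faces the red mark on the black collar, without shifting the collar. Then take the wooden-handled burnisher from the sloping rest, stand it tip down in the empty white cup, set down and not dropped, and leave everything else where it is.

Things in the scene. Friction and masses are not known exactly. Their poses are not given: they have to be found in the camera images.
- vise: Fixed engraving vise, 147 mm high: round dark steel foot 112 mm across, steel ball of radius 44 mm centred 62 mm above the bench. Origin: centre of the foot's underside, z up. The axis of collar and head starts at the ball's centre and leans 30 degrees from vertical towards the vise's own -x; heights 'up the axis' count from the ball's centre.
- head_top (a point): Centre of the head's top, 98 mm up the axis; z points up along the leaning axis, x towards the yellow pointer (a yellow stripe on the top shows it too). The head, a steel jaw block 46 x 46 mm with flats square to x and y, 53 to 98 mm up the axis, on a disc of radius 36 mm, turns either way about z (friction 0.12 N m) and stays where it is left. Grip it across opposite flats.
- pointer (a point): Tip of the yellow pointer on the head, 43 mm from the axis, 50 mm up the axis. It turns with the head.
- mark (a point): The red block on the stiff black collar below the head, marking where the pointer tip must come: 43 mm from the axis, 50 mm up the axis. The red block is 7 mm wide, reaches from 44 to 56 mm from the axis and up to 55 mm up the axis. The collar is a disc of radius 54 mm, 33 to 43 mm up the axis.
- rest: Fixed wooden tool rest, foot plate 150 x 150 x 10 mm. Origin: underside, z up. Two troughs, at y = +42 and -42 mm, hold the two tools, leaning 35 degrees from vertical with handles towards the rest's -x. The troughs are open upwards (lift a tool straight up), reach 118 mm along the tool from its tip and are 42 mm wide outside.
- burnisher: The burnisher: a round rod 175 mm long, steel shaft 14 mm across and 95 mm long, then a light wooden handle 24 mm across and 80 mm long with a brass ring. About 0.14 kg. Origin: at the steel tip, on the axis; z runs along the tool to the handle's end. Its centre of mass lies about 80 mm from the tip.
- file: A tool of the same size with a blue handle and dark shaft, in the other trough. Same axes. To be left alone.
- cup: The empty white cup, loose, 0.45 kg: 100 mm high, 62 mm across at the rim and 54 mm at the foot, wall 4 mm, inner floor 6 mm above its underside. Origin: centre of the underside, z up.
- full_cup: Steel pot full of tools, loose: 62 mm across, 95 mm high, with tools that stick out to 176 mm high and 35 mm from its axis. Origin: centre of the underside. To be left alone.
- block: Steel bench block, loose, 100 x 100 x 22 mm, 1.6 kg. Origin: centre of the underside. To be left alone.
- spool: Spool of brass wire, loose, 84 mm across, 52 mm high. Origin: centre of the underside. To be left alone.
- bottle: Amber glass bottle with a black cap, loose, 48 mm across, 120 mm high. Origin: centre of the underside. To be left alone.
- loupe: Black loupe, loose, 40 mm across, 52 mm high. Origin: centre of the underside. To be left alone.
- hammer: Hammer lying on the bench, loose, 200 mm long. Origin: underside. To be left alone.

How it is judged:
By the outcome, as a careful person would: the job done as asked, in the order asked, and still so for the second after the job is handed in, with the robot touching nothing.
It also fails if it takes over 61 s, if anything falls off the work surface, if the arm or the gripper's body presses on something with over 40 N, if the wrist force passes 120 N, or if a joint passes its speed limit or range.

## Working session

There is one attempt and no reset: what is moved stays moved. The work goes in short steps, Python scripts to look and compute and a tool call to move; the robot and the scene stay as the last step left them, time stands still between calls to the robot, and variables do not carry over. Pictures are saved under pics/ and viewed, and the job is handed in when it is done.

Besides the shell and the picture viewer there is one more tool, called after ">>>" as name([rows], argument=value, ...), one row to a line, values as JSON. jog_arm: Moves the arm, as the interface text tells. Shift numbers are shares of 0.02 m and turn numbers shares of 0.15 rad, none past 1 either way. Its arguments: {"type":"object","properties":{"series":{"type":"array"},"newtons":{"type":"number"}},"required":["series"]}

```bash
ls; mkdir -p pics; python3 - <<'E'
from rig import env
import cv2,numpy as np
print(env.get_obs())
for n in ["scene","top","wrist"]:
    p,d=env.read_camera(n)
    cv2.imwrite(f"pics/{n}0.png",cv2.cvtColor(p,cv2.COLOR_RGB2BGR)); np.save(f"{n}0.npy",d)
    c=env.calibration(n)
    print(n,{k:(np.round(v,4).tolist()) for k,v in c.items()})
E
```

```text
pics
{'t': 0.0, 'joint_positions': array([-7.94456814e+01,  1.48500124e+01,  1.18673638e+00,  7.64164222e+01,
        9.39362096e-04,  8.12567865e+01]), 'qvel': array([ 0.01012444,  0.01099727,  0.00039646, -0.06176413, -0.02691107,
        0.08972137]), 'joint_torque': array([-5.35054151e-04, -5.55640233e+01,  3.44532108e+01,  1.37042964e-02,
       -1.98759167e-04,  7.86773484e-06]), 'tool_pos': array([ 0.18170433, -0.51878916,  0.23065253]), 'orientation': array([-1.79921371e+02, -1.30430661e-02,  1.92975225e+01]), 'wrist_force': array([-0.01103664, -0.20350809, -0.33966225]), 'moment': array([-0.00850752, -0.00983367, -0.00378251]), 'width': 0.08509775686600002}
scene {'fx': 504.0541, 'fy': 504.0541, 'cx': 275.0581, 'cy': 206.4831, 'distortion': [-0.1414, 0.0, 0.0, 0.0, 0.0], 'view': [[-0.4986, 0.8668, -0.003, 0.3373], [-0.526, -0.2998, 0.7959, 0.2134], [0.6891, 0.3984, 0.6054, -1.8035], [0.0, 0.0, 0.0, 1.0]]}
top {'fx': 513.0275, 'fy': 513.0275, 'cx': 271.888, 'cy': 217.2954, 'distortion': [-0.0146, 0.0, 0.0, 0.0, 0.0], 'view': [[0.0006, -1.0, 0.0066, -0.0587], [0.9893, 0.0016, 0.1456, -0.601], [-0.1456, 0.0065, 0.9893, -1.6372], [0.0, 0.0, 0.0, 1.0]]}
wrist {'fx': 323.0718, 'fy': 323.0718, 'cx': 282.2008, 'cy': 208.4002, 'distortion': [0.0261, 0.0, 0.0, 0.0, 0.0], 'tool_from_camera': [[-0.0005, 0.9503, 0.3115, 0.0804], [1.0, 0.0003, 0.0006, -0.0004], [0.0005, 0.3115, -0.9503, -0.1427], [0.0, 0.0, 0.0, 1.0]]}
```

View pics/scene0.png

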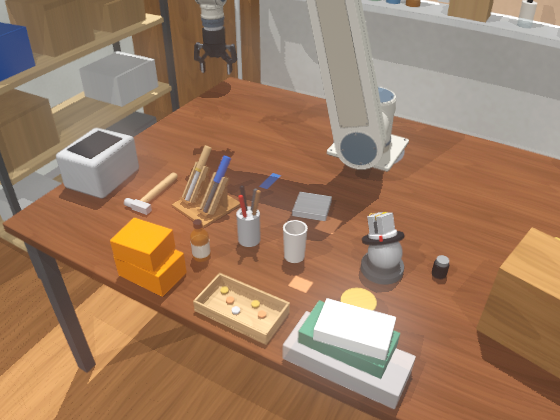

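View pics/top0.png

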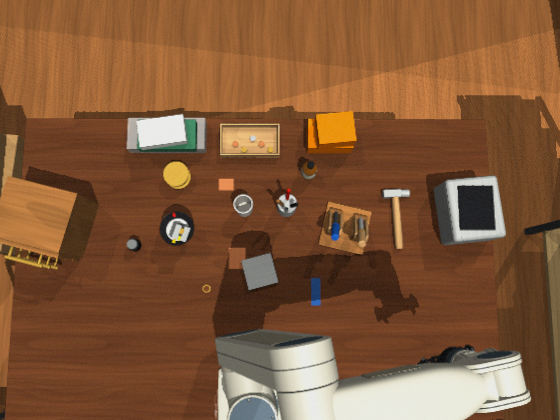

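View pics/wrist0.png

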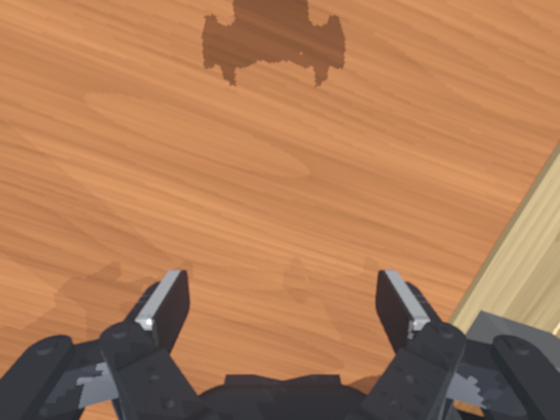

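```bash
python3 - <<'E'
import cv2,numpy as np
s=cv2.imread("pics/scene0.png");t=cv2.imread("pics/top0.png")
a=cv2.resize(s[195:295,340:465],None,fx=5,fy=5,interpolation=cv2.INTER_CUBIC)
b=cv2.resize(t[165:265,110:260],None,fx=5,fy=5,interpolation=cv2.INTER_CUBIC)
c=cv2.resize(t[150:270,265:415],None,fx=5,fy=5,interpolation=cv2.INTER_CUBIC)
d=cv2.resize(s[140:230,120:320],None,fx=4,fy=4,interpolation=cv2.INTER_CUBIC)
for n,i in zip("abcd",[a,b,c,d]): cv2.imwrite(f"pics/crop_{n}.png",i)
E
```

```text
(no output)
```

View pics/crop_a.png

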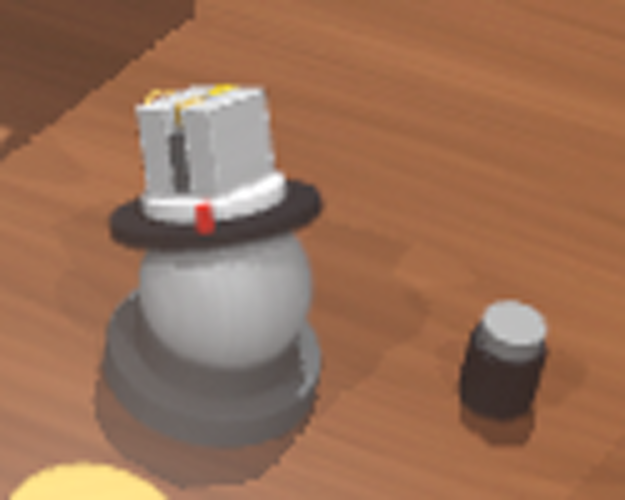

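View pics/crop_b.png

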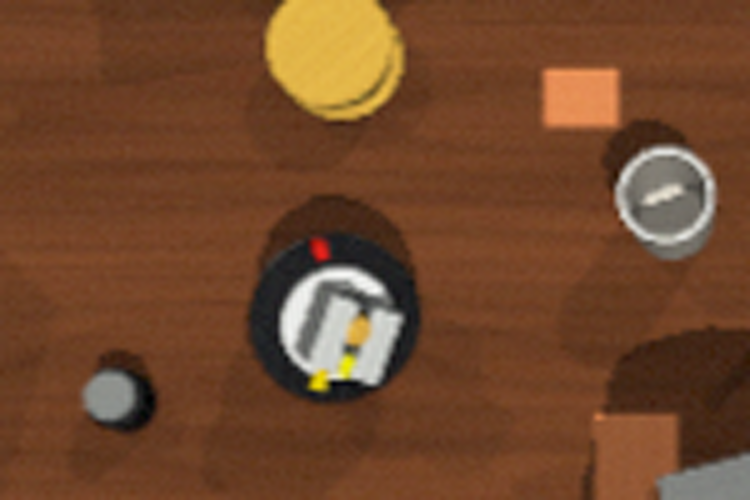

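View pics/crop_c.png

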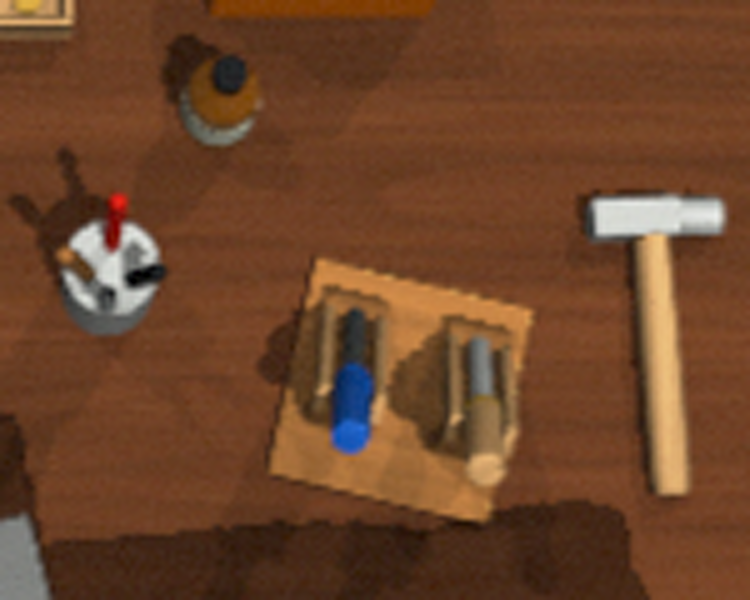

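View pics/crop_d.png

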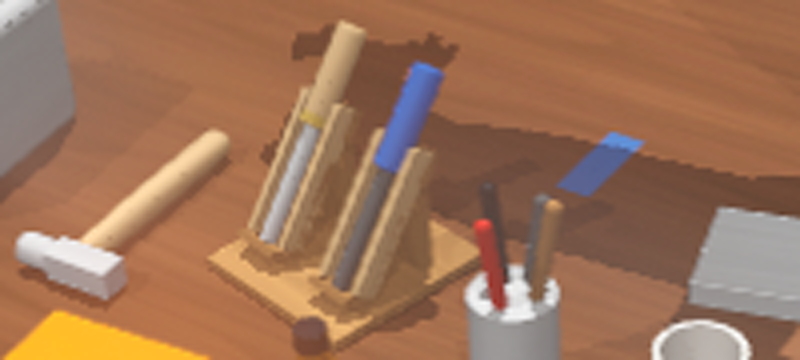

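```bash
cat > h.py <<'E'
import numpy as np,cv2
from scipy.spatial.transform import Rotation as R
def K(c): return np.array([[c["fx"],0,c["cx"]],[0,c["fy"],c["cy"]],[0,0,1.]])
def camT(env,n,obs=None):
    c=env.calibration(n)
    if n!="wrist": return c,np.linalg.inv(c["view"])
    T=np.eye(4);T[:3,:3]=R.from_euler('xyz',obs["orientation"],degrees=True).as_matrix();T[:3,3]=obs["tool_pos"]
    return c,T@np.array(c["tool_from_camera"])
def ray(c,uv):
    q=cv2.undistortPoints(np.array(uv,float).reshape(-1,1,2),K(c),np.array(c["distortion"])).reshape(-1,2)
    return np.c_[q[:,0],-q[:,1],-np.ones(len(q))]
def pts(c,T,uv,d):
    r=ray(c,uv)*np.asarray(d).reshape(-1,1); return r@T[:3,:3].T+T[:3,3]
def cloud(c,T,d):
    h,w=d.shape;u,v=np.meshgrid(np.arange(w),np.arange(h))
    return pts(c,T,np.c_[u.ravel(),v.ravel()],d.ravel()).reshape(h,w,3)
def proj(c,T,P):
    V=np.linalg.inv(T);q=np.asarray(P).reshape(-1,3)@V[:3,:3].T+V[:3,3];q=q*[1,-1,-1]
    return cv2.projectPoints(q,np.zeros(3),np.zeros(3),K(c),np.array(c["distortion"]))[0].reshape(-1,2)
E
python3 - <<'E'
from rig import env
from h import *
c,T=camT(env,"top");d=np.load("top0.npy");P=cloud(c,T,d)
def at(u,v):print((u,v),np.round(P[v,u],4))
# vise crop b origin(110,165)/5
print("mark,ptr,stripe,topcentre");[at(110+x//5,165+y//5) for x,y in [(320,248),(318,382),(348,365),(335,330),(378,350),(360,330)]]
print("foot/loupe/cup rim");[at(110+x//5,165+y//5) for x,y in [(110,395),(665,150),(665,240),(622,195),(710,195),(665,195)]]
print("rest");[at(265+x//5,150+y//5) for x,y in [(487,468),(485,400),(480,345),(350,435),(355,320),(318,262),(530,312),(488,520),(272,472)]]
E
python3 - <<'E'
import sys;sys.path.insert(0,'.')
from rig import env
from h import *
for n in ["top","scene"]:
    c,T=camT(env,n);d=np.load(n+"0.npy");P=cloud(c,T,d)
    x,y,z=P[...,0],P[...,1],P[...,2]
    m=(d>0)&(abs(x-.6)<.25)&(abs(y)<.35)&(z>.015)
    import scipy.ndimage as nd
    l,k=nd.label(m)
    for i in range(1,k+1):
        q=P[l==i]
        if len(q)>60: print(n,i,len(q),np.round(q.min(0),3),np.round(q.max(0),3),np.round(q.mean(0),3))
    b=(d>0)&(abs(x-.55)<.2)&(abs(y)<.3)&(abs(z)<.01);print("bench z",np.median(z[b]))
E
```

```text
mark,ptr,stripe,topcentre
(174, 214) [0.5986 0.2473 0.1282]
(173, 241) [0.5167 0.2526 0.1031]
(179, 238) [0.5219 0.227  0.1435]
(177, 231) [0.542  0.2315 0.156 ]
(185, 235) [0.5318 0.2098 0.1379]
(182, 231) [0.5428 0.2173 0.1499]
foot/loupe/cup rim
(132, 244) [0.5118 0.3943 0.053 ]
(243, 195) [0.666  0.0349 0.0925]
(243, 213) [0.6078 0.0344 0.0917]
(234, 204) [0.6349 0.0626 0.1028]
(252, 204) [0.6524 0.0088 0.0028]
(243, 204) [0.652  0.0391 0.0046]
rest
(362, 243) [ 0.5048 -0.3288  0.1691]
(362, 230) [ 0.5509 -0.3397  0.1154]
(361, 219) [ 0.5968 -0.3516  0.0377]
(335, 237) [ 0.5235 -0.2484  0.1634]
(336, 214) [ 0.612  -0.2682  0.0469]
(328, 202) [ 0.659  -0.2472  0.0068]
(371, 212) [ 0.6273 -0.3942 -0.0068]
(362, 254) [ 0.4851 -0.3608 -0.0103]
(319, 244) [ 0.5169 -0.215   0.0081]
top 1 805 [0.816 0.169 0.015] [0.85  0.35  0.134] [0.831 0.265 0.096]
top 3 671 [ 0.823 -0.325  0.015] [ 0.85  -0.175  0.138] [ 0.835 -0.252  0.089]
top 4 181 [ 0.813 -0.079  0.015] [0.85  0.118 0.043] [0.82  0.019 0.028]
top 14 222 [ 0.735 -0.202  0.017] [ 0.784 -0.155  0.127] [ 0.753 -0.177  0.079]
top 15 
[... 652 characters left out ...]
605 -0.134  0.015] [ 0.677 -0.067  0.177] [ 0.652 -0.095  0.089]
scene 3 709 [ 0.368 -0.076  0.015] [0.491 0.044 0.029] [ 0.432 -0.014  0.022]
scene 7 2249 [0.515 0.195 0.015] [0.629 0.315 0.16 ] [0.585 0.257 0.085]
scene 9 432 [ 0.826 -0.321  0.016] [ 0.85  -0.173  0.134] [ 0.84  -0.222  0.1  ]
scene 10 582 [ 0.746 -0.201  0.015] [ 0.79  -0.153  0.125] [ 0.773 -0.17   0.068]
scene 12 800 [0.607 0.008 0.015] [0.671 0.068 0.105] [0.645 0.041 0.069]
scene 16 548 [ 0.814 -0.081  0.015] [0.85  0.121 0.039] [0.823 0.018 0.027]
scene 20 1063 [0.705 0.219 0.046] [0.85 0.35 0.13] [0.785 0.277 0.086]
scene 22 73 [0.82  0.194 0.087] [0.85  0.211 0.094] [0.836 0.202 0.091]
bench z 8.645983637339816e-05
```

```bash
python3 - <<'E'
from rig import env
from h import *
from scipy.optimize import least_squares
A={}
for n in ["top","scene"]:
    c,T=camT(env,n);d=np.load(n+"0.npy");P=cloud(c,T,d);im=cv2.imread(f"pics/{n}0.png");hsv=cv2.cvtColor(im,cv2.COLOR_BGR2HSV)
    near=(np.hypot(P[...,0]-.56,P[...,1]-.245)<.08)&(d>0)
    dark=near&(hsv[...,2]<60)&(P[...,2]>.06)
    red=near&(hsv[...,1]>180)&(hsv[...,2]>120)&((hsv[...,0]<6)|(hsv[...,0]>174))&(P[...,2]>.06)
    yel=near&(hsv[...,1]>130)&(hsv[...,2]>120)&(hsv[...,0]>20)&(hsv[...,0]<35)&(P[...,2]>.06)
    A[n]=(c,T,P,dark,red,yel)
    for k,m in (("dark",dark),("red",red),("yel",yel)):
        v,u=np.nonzero(m);print(n,k,m.sum(),u.mean().round(1),v.mean().round(1),u.min(),u.max(),v.min(),v.max(),np.round(np.median(P[m],0),4))
    if 1:
        Q=P[dark];Q=Q
        cen=Q.mean(0);w=np.linalg.svd(Q-cen)[2][2];w*=np.sign(w[2]);print("plane n",w.round(3),"tilt",np.degrees(np.arccos(w[2])),"az",np.degrees(np.arctan2(w[1],w[0])))
    v,u=np.nonzero(yel);print(sorted(zip(u,v)))
# sphere from scene
c,T,P,dark,red,yel=A["scene"]
Q=P.reshape(-1,3);Q=Q[(np.hypot(Q[:,0]-.57,Q[:,1]-.245)<.06)&(Q[:,2]>.035)&(Q[:,2]<.085)]
f=lambda p:np.linalg.norm(Q-[p[0],p[1],.062],axis=1)-.044
r=least_squares(f,[.57,.245],loss="soft_l1",f_scale=.002);print("ball",r.x,np.median(abs(r.fun)),len(Q))
E
```

```text
top dark 381 174.3 227.4 160 192 212 245 [0.5644 0.2588 0.1041]
top red 14 173.5 214.5 172 175 213 216 [0.598  0.2497 0.1274]
top yel 35 177.8 236.3 172 183 228 242 [0.5246 0.2266 0.143 ]
plane n [-0.319 -0.381  0.868] tilt 29.79306397895128 az -129.86781293611702
[(np.int64(172), np.int64(240)), (np.int64(172), np.int64(241)), (np.int64(172), np.int64(242)), (np.int64(173), np.int64(240)), (np.int64(173), np.int64(241)), (np.int64(173), np.int64(242)), (np.int64(174), np.int64(239)), (np.int64(174), np.int64(240)), (np.int64(174), np.int64(241)), (np.int64(174), np.int64(242)), (np.int64(175), np.int64(241)), (np.int64(175), np.int64(242)), (np.int64(178), np.int64(237)), (np.int64(178), np.int64(238)), (np.int64(178), np.int64(239)), (np.int64(179), np.int64(236)), (np.int64(179), np.int64(237)), (np.int64(179), np.int64(238)), (np.int64(179), np.int64(239)), (np.int64(179), np.int64(240)), (np.int64(180), np.int64(230)), (np.int64(180), np.int64(231)), (np.int64(180), np.int64(232)), (np.int64(180), np.int64(233)), (np.int64(180), np.int64(236)), (np.int64(180), np.int64(237)), (np.int64(181), np.int64(229)), (np.int64(181), np.int64(230)), (np.int64(181), np.int64(231)), (np.int64(181), np.int64(232)), (np.int64(181), np.int64(233)), (np.int64(182), np.int64(228)), (np.int64(182), np.int64(229)), (np.int64(182), np.int64(232)), (np.int64(183), np.int64(231))]<stdin>:13: RuntimeWarning: Mean of empty slice.
  ret = ret.dtype.type(ret / rcount)
Traceback (most recent call last):
ValueError: zero-size array to reduction operation minimum which has no identity
```

```bash
cat > vise.py <<'E'
from h import *
from scipy.optimize import least_squares
def axis(phi): return np.array([.5*np.cos(phi),.5*np.sin(phi),np.cos(np.pi/6)])
def frame(phi):
    # w axis; e1 = horizontal-lean dir projected (downhill, in-plane), e2=w x e1
    w=axis(phi);e1=np.array([np.cos(phi)*np.cos(np.pi/6),np.sin(phi)*np.cos(np.pi/6),-.5]);return w,e1,np.cross(w,e1)
def pt(x,y,phi,s,r,a):
    w,e1,e2=frame(phi);return np.array([x,y,.062])+s*w+r*(np.cos(a)*e1+np.sin(a)*e2)
E
python3 - <<'E'
from rig import env
from vise import *
obs=[]
for n in ["top","scene"]:
    c,T=camT(env,n);d=np.load(n+"0.npy");P=cloud(c,T,d);im=cv2.imread(f"pics/{n}0.png");hsv=cv2.cvtColor(im,cv2.COLOR_BGR2HSV)
    near=(np.hypot(P[...,0]-.57,P[...,1]-.25)<.085)&(d>0)&(P[...,2]>.06)
    dark=near&(hsv[...,2]<70)
    red=near&(hsv[...,1]>150)&(hsv[...,2]>120)&((hsv[...,0]<6)|(hsv[...,0]>174))
    for k,m in (("dark",dark),("red",red)):
        v,u=np.nonzero(m)
        if len(u): print(n,k,m.sum(),u.mean().round(1),v.mean().round(1),u.min(),u.max(),v.min(),v.max(),np.round(np.median(P[m],0),4))
    Q=P[dark];w=np.linalg.svd(Q-Q.mean(0))[2][2];w*=np.sign(w[2]);print("tilt",np.degrees(np.arccos(w[2])),"az",np.degrees(np.arctan2(w[1],w[0])))
    Q=P.reshape(-1,3);Q=Q[(np.hypot(Q[:,0]-.575,Q[:,1]-.255)<.055)&(Q[:,2]>.035)&(Q[:,2]<.085)]
    r=least_squares(lambda p:np.linalg.norm(Q-[p[0],p[1],.062],axis=1)-.044,[.57,.245],loss="soft_l1",f_scale=.002);print(n,"ball",r.x,np.median(abs(r.fun)),len(Q))
    # foot
    F=P.reshape(-1,3);F=F[(np.hypot(F[:,0]-.575,F[:,1]-.255)<.075)&(F[:,2]<.04)&(F[:,2]>.004)]
    print("foot",F.min(0).round(3),F.max(0).round(3),len(F))
E
```

```text
top dark 402 174.3 227.4 160 192 212 245 [0.5646 0.2586 0.1041]
top red 14 173.5 214.5 172 175 213 216 [0.598  0.2497 0.1274]
tilt 29.229685249602543 az -130.7384851719123
top ball [0.57689835 0.24094744] 0.0016818807941379015 14
foot [0.503 0.182 0.004] [0.648 0.329 0.029] 86
scene dark 57 390.8 239.7 368 403 234 243 [0.5855 0.2798 0.1195]
scene red 15 380.6 238.7 379 382 236 241 [0.6039 0.2531 0.1284]
tilt 25.41213546484753 az -128.67858890945698
scene ball [0.56970278 0.25873491] 0.0012365017467143614 538
foot [0.515 0.192 0.004] [0.64  0.323 0.04 ] 680
```

```bash
python3 - <<'E'
from rig import env
from vise import *
n="top";c,T=camT(env,n);d=np.load("top0.npy");im=cv2.imread("pics/top0.png")
cs,Ts=camT(env,"scene");ims=cv2.imread("pics/scene0.png")
# crop-b readings of collar outline (left 249,318; right 420,310; bottom 330,405; top 340,233 ; others)
cb=np.array([(249,318),(420,312),(332,404),(272,255),(275,380),(400,375),(395,255),(350,234)])/5+[110,165]
# pixel centres: resized crop x' ~ 5*(u+.5)-.5
cb=cb-.4
redtop=np.array([(320,248)])/5+[110,165]-.4
ptr=np.array([(318,382)])/5+[110,165]-.4
# scene outline readings crop a (340,195)
ca=np.array([(110,222),(322,200),(150,248),(215,245),(290,225)])/5+[340,195]-.4
ang=np.linspace(0,2*np.pi,180)
def res(p):
    x,y,phi=p[:3]
    Ct=np.array([pt(x,y,phi,s,.054,a) for s in (.043,.033) for a in ang])
    def hd(c,T,obs):
        h=cv2.convexHull(proj(c,T,Ct).astype(np.float32))
        return [cv2.pointPolygonTest(h,(float(a),float(b)),True) for a,b in obs]
    e=hd(c,T,cb)+hd(cs,Ts,ca)
    m=pt(x,y,phi,.055,.050,p[3]);e+=list((proj(c,T,m)-redtop)[0])
    m2=pt(x,y,phi,.052,.056,p[3]);e+=list((proj(cs,Ts,m2)-(np.array([204,212])/5+[340,195]-.4))[0]*.5)
    q=pt(x,y,phi,.050,.041,p[4]);e+=list((proj(c,T,q)-ptr)[0])
    e+=list((np.array([x,y])-[.570,.259])/.003)
    return e
best=min((least_squares(res,[.57,.259,np.radians(-130),np.radians(a),np.radians(b)]) for a in (0,90,180,270) for b in (0,90,180,270)),key=lambda r:r.cost)
p=best.x;print(p[:2],np.degrees(p[2:])%360,np.round(best.fun,2))
np.save("visefit.npy",p)
print("head_top",pt(*p[:3],.098,0,0).round(4),"mark",pt(*p[:3],.05,.043,p[3]).round(4),"ptr",pt(*p[:3],.05,.043,p[4]).round(4))
def draw(im,c,T,o,sc,name):
    x0,y0,w,h=o;I=cv2.resize(im[y0:y0+h,x0:x0+w],None,fx=sc,fy=sc,interpolation=cv2.INTER_CUBIC)
    def L(Q,col):
        q=((proj(c,T,Q)+.5-[x0,y0])*sc).astype(np.int32);cv2.polylines(I,[q],True,col,1)
    for s,r in((.043,.054),(.033,.054),(.053,.036)): L([pt(*p[:3],s,r,a) for a in ang],(0,255,0))
    for s in(.053,.098): L([pt(*p[:3],s,.023*2**.5,p[4]+np.pi/4+k*np.pi/2) for k in range(4)],(255,0,255))
    L([pt(*p[:3],.05,.043,p[4]),pt(*p[:3],.05,0,0)],(255,255,0))
    L([[p[0]+.056*np.cos(a),p[1]+.056*np.sin(a),0] for a in ang],(255,128,0))
    cv2.imwrite(name,I)
draw(im,c,T,(140,195,75,60),10,"pics/ov_t.png");draw(ims,cs,Ts,(340,195,90,90),6,"pics/ov_s.png")
E
```

```text
[0.56953756 0.25821774] [229.06588877 147.8011714  293.35035124] [ 0.22  0.1   0.11 -1.08  0.36 -0.37 -0.49 -0.32  0.82 -0.32  0.58  0.7
  1.33  0.09  0.61 -0.21  0.07 -0.09  0.58 -0.15 -0.26]
head_top [0.5374 0.2212 0.1469] mark [0.5911 0.2481 0.1235] ptr [0.5137 0.254  0.0968]
```

View pics/ov_t.png

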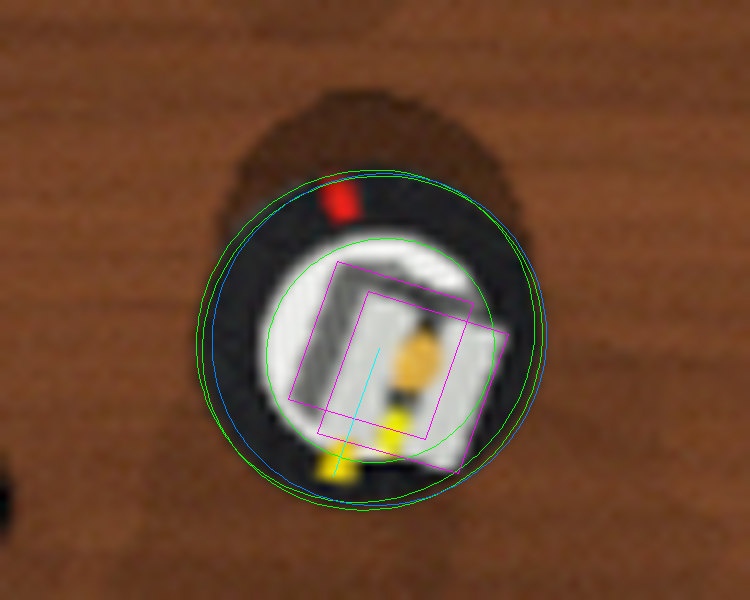

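View pics/ov_s.png

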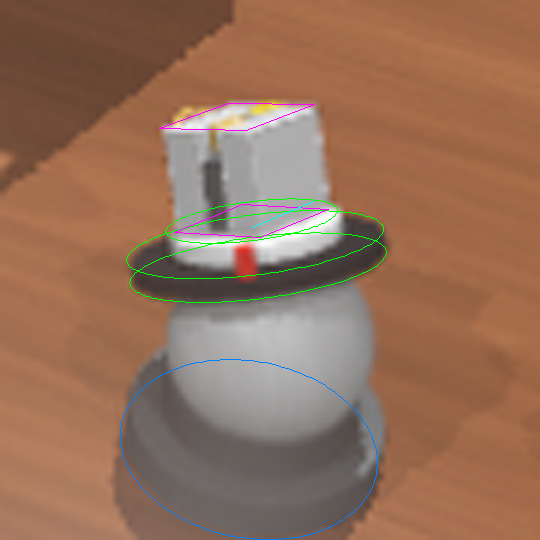

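>>> jog_arm([
  [1,-1,0,0,1],
  [1,-1,0,0,1],
  [1,-1,0,0,1],
  [1,-1,0,0,1],
  [1,-1,0,0,1],
  [1,-1,0,0,1],
  [1,-1,0,0,1],
  [1,-1,0,0,1],
  [1,-1,0,0,1],
  [1,-1,0,0,1],
  [1,-1,0,0,1],
  [1,-1,0,0,1],
  [1,-1,0,0,1],
  [1,-1,0,0,1],
  [1,-1,0,0,1],
  [1,-1,0,0,1],
  [1,-1,0,0,1],
  [1,-1,0,0,1],
  [1,-1,0,0,1],
  [1,-1,0,0,1],
])

```text
t: 2.65
tool_pos: [0.4324, 0.0074, 0.2293]
orientation: [-179.6, 0.0, 19.1]
wrist_force: [-0.4, -0.2, 0.7]
width: 0.0853
```

>>> jog_arm([
  [1,-1,0,0,1],
  [1,-1,0,0,1],
  [1,-1,0,0,1],
  [1,-1,0,0,1],
  [1,-1,0,0,1],
  [1,-1,0,0,1],
  [1,-1,0,0,1],
  [0,0,0,1,1],
  [0,0,0,1,1],
  [0,0,0,1,1],
  [0,0,0,1,1],
  [0,0,0,1,1],
  [0,0,0,1,1],
  [0,0,0,1,1],
  [0,0,0,1,1],
  [0,0,0,1,1],
  [0,0,0,1,1],
  [0,0,0,1,1],
  [0,0,0,1,1],
  [0,0,0,0,1],
])

```text
t: 5.15
tool_pos: [0.3697, -0.1979, 0.2255]
orientation: [-165.7, 14.6, -50.0]
wrist_force: [0.3, 0.7, 0.1]
width: 0.0855
```

```bash
cat > look.py <<'E'
import sys
from rig import env
from vise import *
def shot(n,name):
    o=env.get_obs();p,d=env.read_camera(n);im=cv2.cvtColor(p,cv2.COLOR_RGB2BGR)
    cv2.imwrite(f"pics/{name}.png",im);np.savez(name+".npz",d=d,tp=o["tool_pos"],ori=o["orientation"])
    print("t",round(o["t"],2),"pos",np.round(o["tool_pos"],4),"ori",np.round(o["orientation"],1),"F",np.round(o["wrist_force"],1),"w",round(o["width"],4),"q",np.round(o["joint_positions"],0))
    return o,im,d
E
python3 - <<'E'
from look import *
o,im,d=shot("wrist","w1")
c,T=camT(env,"wrist",o);p=np.load("visefit.npy");ang=np.linspace(0,6.28,100)
I=im.copy()
def L(Q,col): cv2.polylines(I,[np.round(proj(c,T,Q)).astype(np.int32)],True,col,1)
for s,r in((.043,.054),(.053,.036)): L([pt(*p[:3],s,r,a) for a in ang],(0,255,0))
for s in(.053,.098): L([pt(*p[:3],s,.023*2**.5,p[4]+np.pi/4+k*np.pi/2) for k in range(4)],(255,0,255))
L([pt(*p[:3],.05,.043,p[4]),pt(*p[:3],.05,0,0)],(255,255,0));L([pt(*p[:3],.05,.043,p[3]),pt(*p[:3],.05,0.03,p[3])],(255,0,0))
cv2.imwrite("pics/w1o.png",I)
E
```

```text
t 5.15 pos [ 0.3697 -0.1979  0.2255] ori [-165.7   14.6  -50. ] F [0.3 0.7 0.1] w 0.0855 q [-50.  10.  -9.  85.  14. 180.]
```

View pics/w1o.png

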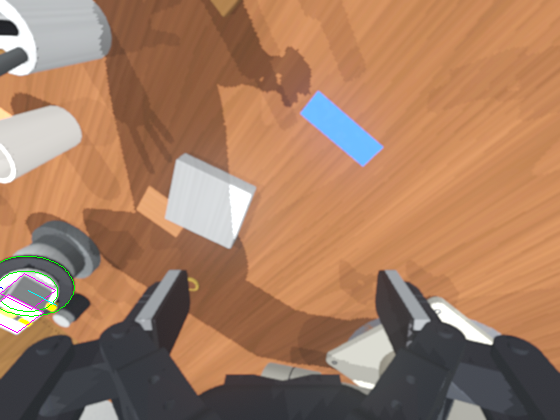

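```bash
python3 - <<'E'
from look import *
o=env.get_obs();M=R.from_euler('xyz',o["orientation"],degrees=True).as_matrix();print(M.round(3));print(o["joint_positions"].round(2),o["tool_pos"])
z=M[:,2];print("tilt",np.degrees(np.arccos(-z[2])),"az",np.degrees(np.arctan2(z[1],z[0])))
p=np.load("visefit.npy");w=frame(p[2])[0];print("desired",-w, "angle",np.degrees(np.arccos(-w@z)))
E
```

```text
[[ 0.624 -0.781  0.032]
 [-0.74  -0.578  0.345]
 [-0.251 -0.239 -0.938]]
[-49.9    9.94  -9.2   85.39  14.28 179.94] [ 0.37042276 -0.19724486  0.22561055]
tilt 20.263769206559623 az 84.68223717733821
desired [ 0.32759535  0.37773177 -0.8660254 ] angle 17.597779943285925
```

```bash
cat > plan.py <<'E'
from look import *
def rot(o): return R.from_euler('xyz',o["orientation"],degrees=True).as_matrix()
def plan(D,spin_deg,n,nspin=None,grip=1.0,o=None,show=True):
    """rows to displace TCP by world D while spinning about tool z by spin_deg"""
    o=o or env.get_obs();M=rot(o);D=np.asarray(D,float)
    nspin=nspin or n;a=np.radians(spin_deg)/nspin;th=0;rows=[]
    for k in range(n):
        Mk=M@R.from_euler('z',th).as_matrix();s=Mk.T@D/n/.02
        sp=a/.15 if k<nspin else 0
        rows.append([round(float(v),2) for v in s]+[round(sp,2),grip]);th+=sp*.15
    if show: print("max",np.abs(np.array(rows)[:,:4]).max());print(rows)
    return rows
E
python3 - <<'E'
from plan import *
plan([.38,.24,.05],-171.8,20)
E
```

```text
max 1.12
[[0.12, -1.12, 0.12, np.float64(-1.0), 1.0], [0.28, -1.09, 0.12, np.float64(-1.0), 1.0], [0.44, -1.03, 0.12, np.float64(-1.0), 1.0], [0.59, -0.96, 0.12, np.float64(-1.0), 1.0], [0.73, -0.86, 0.12, np.float64(-1.0), 1.0], [0.85, -0.74, 0.12, np.float64(-1.0), 1.0], [0.95, -0.6, 0.12, np.float64(-1.0), 1.0], [1.03, -0.45, 0.12, np.float64(-1.0), 1.0], [1.08, -0.3, 0.12, np.float64(-1.0), 1.0], [1.12, -0.13, 0.12, np.float64(-1.0), 1.0], [1.12, 0.04, 0.12, np.float64(-1.0), 1.0], [1.11, 0.2, 0.12, np.float64(-1.0), 1.0], [1.06, 0.37, 0.12, np.float64(-1.0), 1.0], [1.0, 0.52, 0.12, np.float64(-1.0), 1.0], [0.91, 0.67, 0.12, np.float64(-1.0), 1.0], [0.8, 0.79, 0.12, np.float64(-1.0), 1.0], [0.67, 0.9, 0.12, np.float64(-1.0), 1.0], [0.53, 0.99, 0.12, np.float64(-1.0), 1.0], [0.37, 1.06, 0.12, np.float64(-1.0), 1.0], [0.21, 1.1, 0.12, np.float64(-1.0), 1.0]]
```

>>> jog_arm([
  [0.1,-1,0.1,-1,1],
  [0.3,-1,0.1,-1,1],
  [0.4,-1,0.1,-1,1],
  [0.6,-0.95,0.1,-1,1],
  [0.7,-0.85,0.1,-1,1],
  [0.85,-0.75,0.1,-1,1],
  [0.95,-0.6,0.1,-1,1],
  [1,-0.45,0.1,-1,1],
  [1,-0.3,0.1,-1,1],
  [1,-0.15,0.1,-1,1],
  [1,0.05,0.1,-1,1],
  [1,0.2,0.1,-1,1],
  [1,0.35,0.1,-1,1],
  [1,0.5,0.1,-1,1],
  [0.9,0.65,0.1,-1,1],
  [0.8,0.8,0.1,-1,1],
  [0.65,0.9,0.1,-1,1],
  [0.5,1,0.1,-1,1],
  [0.35,1,0.1,-1,1],
  [0.2,1,0.1,-1,1],
])

```text
t: 7.7
tool_pos: [0.7324, 0.0898, 0.2859]
orientation: [166.1, -15.0, 130.5]
wrist_force: [0.3, -0.1, 0.7]
width: 0.0856
```

```bash
python3 - <<'E'
from plan import *
o=env.get_obs();M=rot(o);print(M.round(3),o["joint_positions"].round(1),o["tool_pos"].round(3))
plan([.2,.0,.0],-86,10)
E
```

```text
[[-0.628  0.778  0.02 ]
 [ 0.734  0.584  0.347]
 [ 0.258  0.232 -0.938]] [-7.6 34.2 37.7 95.  20.2 43.5] [0.732 0.09  0.286]
max 1.0
[[-0.63, 0.78, 0.02, np.float64(-1.0), 1.0], [-0.74, 0.68, 0.02, np.float64(-1.0), 1.0], [-0.83, 0.56, 0.02, np.float64(-1.0), 1.0], [-0.9, 0.43, 0.02, np.float64(-1.0), 1.0], [-0.96, 0.29, 0.02, np.float64(-1.0), 1.0], [-0.99, 0.14, 0.02, np.float64(-1.0), 1.0], [-1.0, -0.01, 0.02, np.float64(-1.0), 1.0], [-0.99, -0.16, 0.02, np.float64(-1.0), 1.0], [-0.95, -0.3, 0.02, np.float64(-1.0), 1.0], [-0.9, -0.44, 0.02, np.float64(-1.0), 1.0]]
```

>>> jog_arm([
  [-0.63,0.78,0,-1,1],
  [-0.74,0.68,0,-1,1],
  [-0.83,0.56,0,-1,1],
  [-0.9,0.43,0,-1,1],
  [-0.96,0.29,0,-1,1],
])

```text
t: 8.32
tool_pos: [0.8294, 0.104, 0.2837]
orientation: [159.6, -0.7, 174.1]
wrist_force: [-31.5, 3.3, -0.2]
width: 0.0855
```

```bash
python3 - <<'E'
from plan import *
o=env.get_obs();M=rot(o);print(M.round(3),o["joint_positions"].round(1),o["tool_pos"].round(3))
plan([.2,.0,.0],-86,10)
E
```

```text
[[-0.995  0.101  0.025]
 [ 0.103  0.932  0.348]
 [ 0.012  0.348 -0.937]] [ -5.7  51.6  72.6 111.7  20.4   0.2] [0.829 0.104 0.284]
max 1.0
[[-0.99, 0.1, 0.02, np.float64(-1.0), 1.0], [-1.0, -0.05, 0.02, np.float64(-1.0), 1.0], [-0.98, -0.2, 0.02, np.float64(-1.0), 1.0], [-0.94, -0.34, 0.02, np.float64(-1.0), 1.0], [-0.88, -0.48, 0.02, np.float64(-1.0), 1.0], [-0.8, -0.6, 0.02, np.float64(-1.0), 1.0], [-0.7, -0.72, 0.02, np.float64(-1.0), 1.0], [-0.58, -0.81, 0.02, np.float64(-1.0), 1.0], [-0.45, -0.89, 0.02, np.float64(-1.0), 1.0], [-0.32, -0.95, 0.02, np.float64(-1.0), 1.0]]
```

```bash
python3 - <<'E'
from plan import *
o=env.get_obs();print(o["joint_positions"],o["qvel"],o["wrist_force"])
plan([.05,.0,.0],-34,5)
E
```

```text
[ -5.73376147  51.55815027  72.62718243 111.67544502  20.39472962
   0.21327334] [  2.71424987  23.78946146  47.81214315   0.10286125   0.20170992
 -67.76457784] [-31.47372374   3.27285572  -0.20206898]
max 0.79
[[-0.5, 0.05, 0.01, np.float64(-0.79), 1.0], [-0.5, -0.01, 0.01, np.float64(-0.79), 1.0], [-0.5, -0.07, 0.01, np.float64(-0.79), 1.0], [-0.48, -0.13, 0.01, np.float64(-0.79), 1.0], [-0.47, -0.18, 0.01, np.float64(-0.79), 1.0]]
```

>>> jog_arm([
  [-0.5,0.05,0,-0.8,1],
  [-0.5,-0.0,0,-0.8,1],
  [-0.5,-0.1,0,-0.8,1],
  [-0.5,-0.15,0,-0.8,1],
])

```text
t: 8.82
tool_pos: [0.8538, 0.1138, 0.2668]
orientation: [161.9, 10.3, -158.9]
wrist_force: [0.9, 0.1, 1.5]
width: 0.0853
```

```bash
python3 - <<'E'
from plan import *
o=env.get_obs();M=rot(o);print(M.round(3),o["joint_positions"].round(2),o["tool_pos"].round(3),o["wrist_force"])
plan([.1,.0,.0],-34,5)
E
```

```text
[[-0.918 -0.394  0.046]
 [-0.355  0.867  0.35 ]
 [-0.178  0.305 -0.936]] [ -4.98  54.83  77.4  111.6   20.66 -27.56] [0.854 0.114 0.267] [0.85578669 0.07834667 1.46041967]
max 0.92
[[-0.92, -0.39, 0.05, np.float64(-0.79), 1.0], [-0.86, -0.5, 0.05, np.float64(-0.79), 1.0], [-0.8, -0.6, 0.05, np.float64(-0.79), 1.0], [-0.72, -0.69, 0.05, np.float64(-0.79), 1.0], [-0.64, -0.77, 0.05, np.float64(-0.79), 1.0]]
```

```bash
python3 - <<'E'
from plan import *
plan([.07,.0,.19],-51,10,6)
E
```

```text
max 0.99
[[-0.49, 0.15, -0.87, np.float64(-0.99), 1.0], [-0.51, 0.08, -0.87, np.float64(-0.99), 1.0], [-0.51, 0.0, -0.87, np.float64(-0.99), 1.0], [-0.51, -0.07, -0.87, np.float64(-0.99), 1.0], [-0.49, -0.15, -0.87, np.float64(-0.99), 1.0], [-0.46, -0.22, -0.87, np.float64(-0.99), 1.0], [-0.43, -0.29, -0.87, 0, 1.0], [-0.43, -0.29, -0.87, 0, 1.0], [-0.43, -0.29, -0.87, 0, 1.0], [-0.43, -0.29, -0.87, 0, 1.0]]
```

>>> jog_arm([
  [-0.5,0.15,-0.85,-1,1],
  [-0.5,0.1,-0.85,-1,1],
  [-0.5,0,-0.85,-1,1],
  [-0.5,-0.05,-0.85,-1,1],
  [-0.5,-0.15,-0.85,-1,1],
  [-0.45,-0.2,-0.85,-1,1],
])

```text
t: 9.57
tool_pos: [0.8373, 0.1326, 0.3334]
orientation: [-178.6, 22.0, -103.6]
wrist_force: [0.3, 0.0, 0.0]
width: 0.0853
```

```bash
python3 - <<'E'
from plan import *
o=env.get_obs();M=rot(o);print(M.round(3),o["joint_positions"].round(2),o["tool_pos"].round(3),o["wrist_force"])
plan([.05,.0,.19],0,10)
E
```

```text
[[-0.218 -0.97   0.111]
 [-0.901  0.244  0.358]
 [-0.374 -0.022 -0.927]] [ -4.03  50.22  77.12 111.6   21.38 -79.15] [0.837 0.133 0.333] [0.30779347 0.02048507 0.04046643]
max 0.85
[[-0.41, -0.26, -0.85, np.float64(0.0), 1.0], [-0.41, -0.26, -0.85, np.float64(0.0), 1.0], [-0.41, -0.26, -0.85, np.float64(0.0), 1.0], [-0.41, -0.26, -0.85, np.float64(0.0), 1.0], [-0.41, -0.26, -0.85, np.float64(0.0), 1.0], [-0.41, -0.26, -0.85, np.float64(0.0), 1.0], [-0.41, -0.26, -0.85, np.float64(0.0), 1.0], [-0.41, -0.26, -0.85, np.float64(0.0), 1.0], [-0.41, -0.26, -0.85, np.float64(0.0), 1.0], [-0.41, -0.26, -0.85, np.float64(0.0), 1.0]]
```

>>> jog_arm([
  [-0.45,-0.3,-1,0,1],
  [-0.45,-0.3,-1,0,1],
  [-0.45,-0.3,-1,0,1],
  [-0.45,-0.3,-1,0,1],
  [-0.45,-0.3,-1,0,1],
  [-0.45,-0.3,-1,0,1],
  [-0.45,-0.3,-1,0,1],
  [-0.45,-0.3,-1,0,1],
])

```text
t: 10.58
tool_pos: [0.7976, 0.1353, 0.4451]
orientation: [-172.2, 24.5, -103.7]
wrist_force: [-0.3, 0.4, 0.3]
width: 0.0854
```

```bash
python3 - <<'E'
from plan import *
o=env.get_obs();M=rot(o);print(M.round(3),o["joint_positions"].round(2),o["tool_pos"].round(3),o["wrist_force"])
plan([.05,.0,.19],0,10)
E
```

```text
[[-0.215 -0.95   0.229]
 [-0.884  0.289  0.367]
 [-0.415 -0.123 -0.902]] [ -4.45  41.91  75.99 111.61  22.58 -76.59] [0.798 0.135 0.445] [-0.28320111  0.354858    0.27877824]
max 0.8
[[-0.45, -0.35, -0.8, np.float64(0.0), 1.0], [-0.45, -0.35, -0.8, np.float64(0.0), 1.0], [-0.45, -0.35, -0.8, np.float64(0.0), 1.0], [-0.45, -0.35, -0.8, np.float64(0.0), 1.0], [-0.45, -0.35, -0.8, np.float64(0.0), 1.0], [-0.45, -0.35, -0.8, np.float64(0.0), 1.0], [-0.45, -0.35, -0.8, np.float64(0.0), 1.0], [-0.45, -0.35, -0.8, np.float64(0.0), 1.0], [-0.45, -0.35, -0.8, np.float64(0.0), 1.0], [-0.45, -0.35, -0.8, np.float64(0.0), 1.0]]
```

>>> jog_arm([
  [-0.5,-0.4,-1,0,1],
  [-0.5,-0.4,-1,0,1],
  [-0.5,-0.4,-1,0,1],
  [-0.5,-0.4,-1,0,1],
  [-0.5,-0.4,-1,0,1],
  [-0.5,-0.4,-1,0,1],
])

```text
t: 11.32
tool_pos: [0.768, 0.1347, 0.5228]
orientation: [-166.6, 26.8, -103.2]
wrist_force: [-0.2, 0.4, 0.5]
width: 0.0857
```

```bash
python3 - <<'E'
from plan import *
p=np.load("visefit.npy")
o=env.get_obs();M=rot(o);print(M.round(3),o["joint_positions"].round(2),o["tool_pos"].round(3))
w,e1,e2=frame(p[2]);print(np.degrees(np.arccos(-w@M[:,2])))
n=np.cos(p[4])*e1+np.sin(p[4])*e2
# spin needed: tool y or x along +-n
for k in range(4):
    q=R.from_rotvec(w*k*np.pi/2).as_matrix()@n
    a=np.degrees(np.arctan2(q@M[:,1],q@M[:,0]));print(k,"spin to align x_t with n_k",a)
E
```

```text
[[-0.204 -0.924  0.325]
 [-0.869  0.323  0.374]
 [-0.45  -0.206 -0.869]] [ -5.05  36.7   76.82 111.61  23.64 -74.76] [0.768 0.135 0.523]
0.314584127788349
0 spin to align x_t with n_k 91.19963128117097
1 spin to align x_t with n_k 1.1991221574187574
2 spin to align x_t with n_k -88.80036871882906
3 spin to align x_t with n_k -178.80087784258123
```

```bash
python3 - <<'E'
from plan import *
p=np.load("visefit.npy");w=frame(p[2])[0];o=env.get_obs()
tgt=np.array([p[0],p[1],.062])+.16*w;D=tgt-o["tool_pos"];print(D)
plan(D,0,20)
E
```

```text
[-0.25092546  0.06312736 -0.3222703 ]
max 0.8
[[0.35, 0.8, 0.56, np.float64(0.0), 1.0], [0.35, 0.8, 0.56, np.float64(0.0), 1.0], [0.35, 0.8, 0.56, np.float64(0.0), 1.0], [0.35, 0.8, 0.56, np.float64(0.0), 1.0], [0.35, 0.8, 0.56, np.float64(0.0), 1.0], [0.35, 0.8, 0.56, np.float64(0.0), 1.0], [0.35, 0.8, 0.56, np.float64(0.0), 1.0], [0.35, 0.8, 0.56, np.float64(0.0), 1.0], [0.35, 0.8, 0.56, np.float64(0.0), 1.0], [0.35, 0.8, 0.56, np.float64(0.0), 1.0], [0.35, 0.8, 0.56, np.float64(0.0), 1.0], [0.35, 0.8, 0.56, np.float64(0.0), 1.0], [0.35, 0.8, 0.56, np.float64(0.0), 1.0], [0.35, 0.8, 0.56, np.float64(0.0), 1.0], [0.35, 0.8, 0.56, np.float64(0.0), 1.0], [0.35, 0.8, 0.56, np.float64(0.0), 1.0], [0.35, 0.8, 0.56, np.float64(0.0), 1.0], [0.35, 0.8, 0.56, np.float64(0.0), 1.0], [0.35, 0.8, 0.56, np.float64(0.0), 1.0], [0.35, 0.8, 0.56, np.float64(0.0), 1.0]]
```

>>> jog_arm([
  [0.4,0.95,0.65,0,1],
  [0.4,0.95,0.65,0,1],
  [0.4,0.95,0.65,0,1],
  [0.4,0.95,0.65,0,1],
  [0.4,0.95,0.65,0,1],
  [0.4,0.95,0.65,0,1],
  [0.4,0.95,0.65,0,1],
  [0.4,0.95,0.65,0,1],
  [0.4,0.95,0.65,0,1],
  [0.4,0.95,0.65,0,1],
  [0.4,0.95,0.65,0,1],
  [0.4,0.95,0.65,0,1],
  [0.4,0.95,0.65,0,1],
  [0.4,0.95,0.65,0,1],
  [0.4,0.95,0.65,0,1],
  [0.4,0.95,0.65,0,1],
])

```text
t: 13.32
tool_pos: [0.527, 0.2002, 0.2257]
orientation: [-165.4, 27.1, -102.9]
wrist_force: [0.1, -0.1, 0.4]
width: 0.0856
```

```bash
cat >> plan.py <<'E'
def vov(o,im,name,p,ptr=None):
    c,T=camT(env,"wrist",o);ang=np.linspace(0,6.28,100);I=im.copy();ptr=p[4] if ptr is None else ptr
    def L(Q,col): cv2.polylines(I,[np.round(proj(c,T,Q)).astype(np.int32)],True,col,1)
    for s,r in((.043,.054),(.053,.036)): L([pt(*p[:3],s,r,a) for a in ang],(0,255,0))
    for s in(.053,.098): L([pt(*p[:3],s,.023*2**.5,ptr+np.pi/4+k*np.pi/2) for k in range(4)],(255,0,255))
    L([pt(*p[:3],.05,.043,ptr),pt(*p[:3],.05,0,0)],(255,255,0));L([pt(*p[:3],.055,.056,p[3]),pt(*p[:3],.055,0.044,p[3])],(255,0,0))
    cv2.imwrite(f"pics/{name}.png",I)
E
python3 - <<'E'
from plan import *
p=np.load("visefit.npy");w=frame(p[2])[0];o,im,d=shot("wrist","w2");vov(o,im,"w2o",p)
tgt=np.array([p[0],p[1],.062])+.06*w;D=tgt-o["tool_pos"];print(D,rot(o).T@D/.02)
E
```

```text
t 13.32 pos [0.527  0.2002 0.2257] ori [-165.4   27.1 -102.9] F [ 0.1 -0.1  0.4] w 0.0856 q [  1.   1. -23.  43.  22. -68.]
[ 0.02288918  0.0353448  -0.11170968] [0.78603631 0.77981525 5.86554257]
```

View pics/w2o.png

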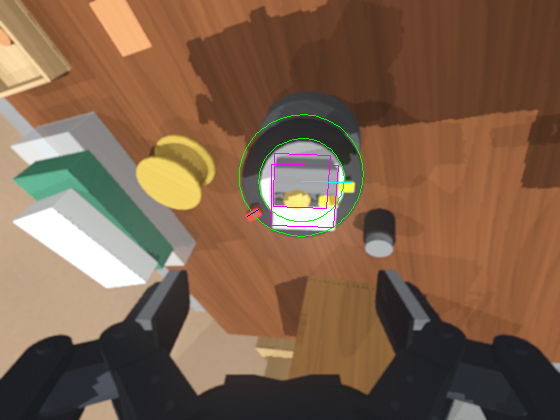

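View pics/w2.png

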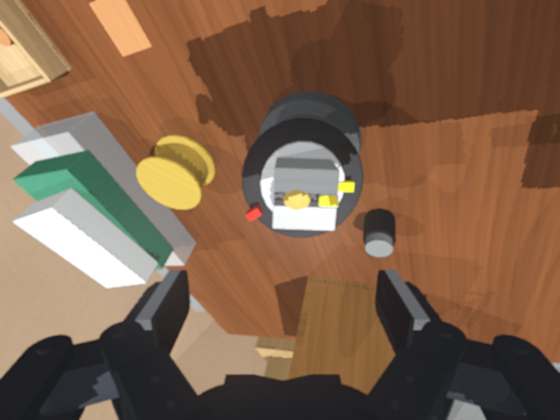

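>>> jog_arm([
  [0.35,0.4,0.6,-0.14,1],
  [0.35,0.4,0.8,0,1],
  [0,0,0.8,0,1],
  [0,0,0.8,0,1],
  [0,0,0.8,0,1],
  [0,0,0.8,0,1],
  [0,0,0.6,0,1],
  [0,0,0,0,1],
])

```text
t: 14.38
tool_pos: [0.5455, 0.233, 0.1262]
orientation: [-164.6, 26.9, -101.5]
wrist_force: [1.0, 0.1, -0.3]
width: 0.0855
```

```bash
python3 - <<'E'
from plan import *
p=np.load("visefit.npy");w=frame(p[2])[0];o=env.get_obs()
tgt=np.array([p[0],p[1],.062])+.064*w;D=tgt-o["tool_pos"];print(D,rot(o).T@D/.02,o["joint_positions"].round(1))
M=rot(o);e=frame(p[2]);n=np.cos(p[4])*e[1]+np.sin(p[4])*e[2];print("align y err deg",np.degrees(np.arcsin(n@M[:,0])),np.degrees(np.arccos(-w@M[:,2])))
E
```

```text
[ 0.00304036  0.00099779 -0.00880356] [ 0.12861949 -0.02052729  0.44987845] [  5.    8.5 -31.4  26.4  20.1 -65.6]
align y err deg -2.660224764406221 1.1573647329538146
```

>>> jog_arm([
  [0.05,0,0.45,0.3,1],
  [0,0,0,0,0.4],
  [0,0,0,0,0.2],
  [0,0,0,0,0],
  [0,0,0,0,0],
  [0,0,0,0,0],
], newtons=40)

```text
t: 15.12
tool_pos: [0.5476, 0.2358, 0.1199]
orientation: [-165.9, 27.6, -104.1]
wrist_force: [3.4, 2.1, -6.4]
width: 0.0449
```

```bash
python3 - <<'E'
from plan import *
p=np.load("visefit.npy");w=frame(p[2])[0];o,im,d=shot("wrist","w3");vov(o,im,"w3o",p)
print(o["moment"])
M=rot(o);e=frame(p[2]);n=np.cos(p[4])*e[1]+np.sin(p[4])*e[2];print("align y err deg",np.degrees(np.arcsin(n@M[:,0])),np.degrees(np.arccos(-w@M[:,2])))
tgt=np.array([p[0],p[1],.062])+.064*w;D=tgt-o["tool_pos"];print(D,rot(o).T@D/.02,o["joint_positions"].round(1))
E
```

```text
t 15.12 pos [0.5476 0.2358 0.1199] ori [-165.9   27.6 -104.1] F [ 3.4  2.1 -6.4] w 0.0449 q [  5.   9. -32.  25.  20. -63.]
[-0.12767438  0.53738091  0.01767156]
align y err deg -0.19911776746790777 1.1217381691412731
[ 0.00099498 -0.0017422  -0.0024988 ] [ 0.12200409 -0.0486208   0.09178326] [  5.2   9.2 -31.7  25.3  20.1 -62.9]
```

View pics/w3o.png

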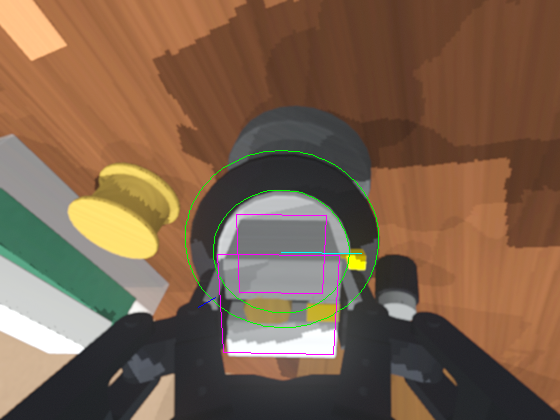

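>>> jog_arm([
  [0,0,0,0.8,0],
  [0,0,0,0.9,0],
  [0,0,0,0.9,0],
  [0,0,0,0.9,0],
  [0,0,0,0.9,0],
  [0,0,0,0.9,0],
  [0,0,0,0.9,0],
  [0,0,0,0.9,0],
])

```text
t: 16.18
tool_pos: [0.5478, 0.2355, 0.1199]
orientation: [160.2, 23.9, -174.5]
wrist_force: [1.7, 4.4, -3.7]
width: 0.0455
```

```bash
cat >> plan.py <<'E'
def vstat(o):
    p=np.load("visefit.npy");w,e1,e2=frame(p[2]);M=rot(o)
    print("tilt err",np.degrees(np.arccos(-w@M[:,2])).round(2),"tilt vec",(M[:,2]+w).round(3))
    D=np.array([p[0],p[1],.062])+.064*w-o["tool_pos"];print("D tool mm",(M.T@D*1000).round(1),"q",o["joint_positions"].round(1),"M",o["moment"].round(2),"F",o["wrist_force"].round(1))
    a=np.degrees(np.arctan2(M[:,1]@e2,M[:,1]@e1));print("y_t angle in head plane",a%360,"mark",np.degrees(p[3])%360)
E
python3 - <<'E'
from plan import *
vstat(env.get_obs())
E
```

```text
tilt err 1.14 tilt vec [ 0.019 -0.004  0.006]
D tool mm [ 0.4 -2.3  1.9] q [  5.3   9.2 -31.7  25.4  19.9  -0.2] M [-0.93  0.42 -0.01] F [ 1.7  4.4 -3.7]
y_t angle in head plane 230.90239153585492 mark 147.8011714005149
```

>>> jog_arm([
  [0,0,0,0.9,0],
  [0,0,0,0.9,0],
  [0,0,0,0.9,0],
  [0,0,0,0.9,0],
  [0,0,0,0.9,0],
  [0,0,0,0.9,0],
  [0,0,0,0.9,0],
  [0,0,0,0.9,0],
  [0,0,0,0.9,0],
  [0,0,0,0.9,0],
  [0,0,0,0,0],
])

```text
t: 17.55
tool_pos: [0.5474, 0.2351, 0.1198]
orientation: [152.5, -13.1, 113.3]
wrist_force: [6.1, 4.3, -2.3]
width: 0.0453
```

```bash
python3 - <<'E'
from plan import *
o,im,d=shot("wrist","w4");vstat(o);p=np.load("visefit.npy")
w,e1,e2=frame(p[2]);M=rot(o);vov(o,im,"w4o",p,np.arctan2(M[:,1]@e2,M[:,1]@e1))
_,s,_=shot("scene","s4")
a=cv2.resize(im[180:360,240:480],None,fx=3.2,fy=3.2,interpolation=cv2.INTER_CUBIC);cv2.imwrite("pics/w4c.png",a)
a=cv2.resize(s[195:295,340:465],None,fx=5,fy=5,interpolation=cv2.INTER_CUBIC);cv2.imwrite("pics/s4c.png",a)
E
```

```text
t 17.55 pos [0.5474 0.2351 0.1198] ori [152.5 -13.1 113.3] F [ 6.1  4.3 -2.3] w 0.0453 q [  5.   9. -31.  26.  19.  80.]
tilt err 1.13 tilt vec [ 0.017 -0.01   0.003]
D tool mm [-2.  -0.4  2. ] q [  5.5   9.2 -31.5  25.7  19.5  79.5] M [-0.78  1.68  0.35] F [ 6.1  4.3 -2.3]
y_t angle in head plane 151.31584902048039 mark 147.8011714005149
t 17.6 pos [0.5475 0.2351 0.1198] ori [152.4 -13.1 113.4] F [ 4.5  3.8 -1.7] w 0.0451 q [  5.   9. -31.  26.  19.  79.]
```

View pics/w4o.png

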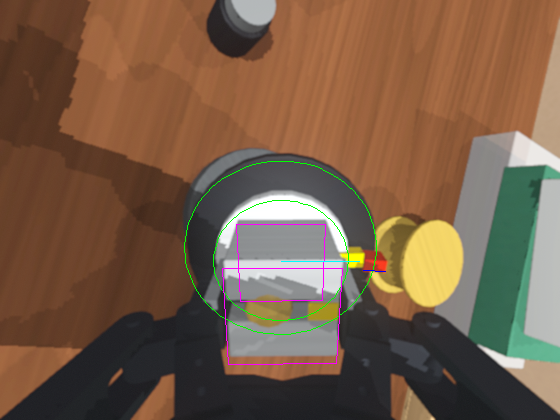

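View pics/w4c.png

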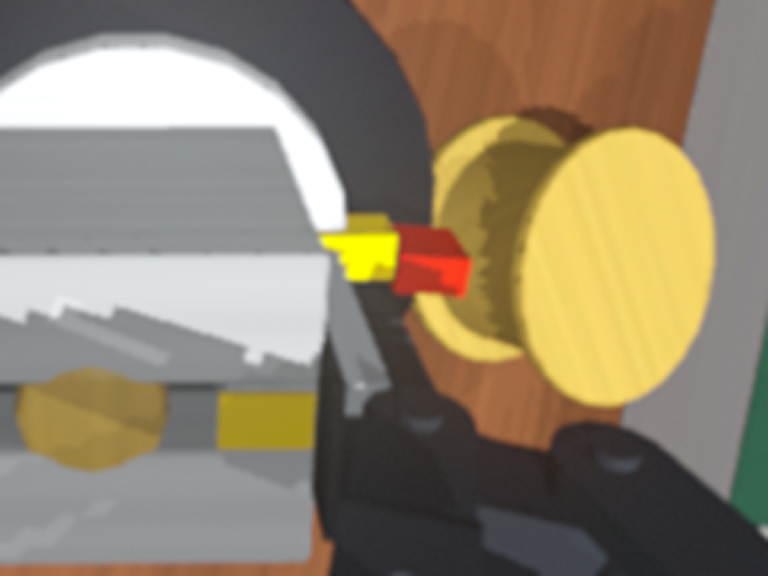

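View pics/s4c.png

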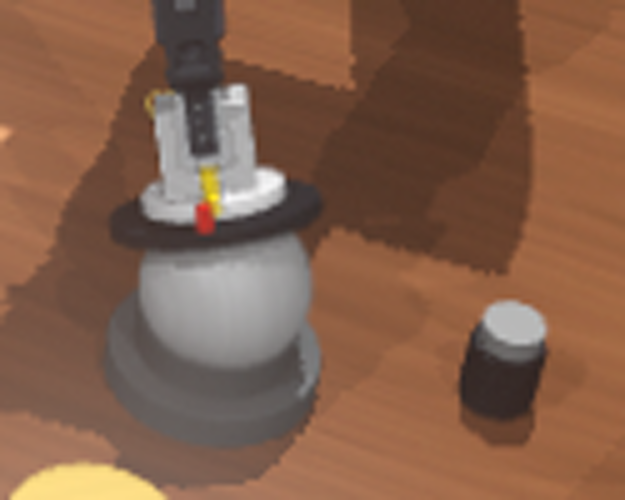

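```bash
python3 - <<'E'
from plan import *
z=np.load("w4.npz");o=dict(tool_pos=z["tp"],orientation=z["ori"]);c,T=camT(env,"wrist",o)
im=cv2.imread("pics/w4.png");cv2.imwrite("pics/w4d.png",cv2.resize(im[235:285,330:400],None,fx=10,fy=10,interpolation=cv2.INTER_CUBIC))
p=np.load("visefit.npy");w,e1,e2=frame(p[2]);B=np.array([p[0],p[1],.062])
def ang(uv,s):
    r=ray(c,[uv])[0]@T[:3,:3].T;t=(s-(T[:3,3]-B)@w)/(r@w);q=T[:3,3]+t*r-B
    return np.degrees(np.arctan2(q@e2,q@e1))%360,np.hypot(q@e1,q@e2)*1000
for nm,uv,s in [("mnb",(392,293),.055),("mfb",(465,297),.055),("mft",(470,260),.055),("mnt",(398,255),.055),
   ("pet",(398,235),.053),("peb",(394,281),.053),("pet50",(398,235),.05),("peb50",(394,281),.05),("pet",(398,235),.055),("peb",(394,281),.055)]:
    print(nm,s,np.round(ang(np.array(uv)/3.2+[240,180]-.35,s),1))
E
```

```text
mnb 0.055 [146.6  43.7]
mfb 0.055 [146.8  56.1]
mft 0.055 [153.9  56.1]
mnt 0.055 [155.9  44.1]
pet 0.053 [159.2  44.7]
peb 0.053 [148.1  44.4]
pet50 0.05 [157.2  45.4]
peb50 0.05 [146.   45.4]
pet 0.055 [160.6  44.3]
peb 0.055 [149.6  43.7]
```

View pics/w4d.png

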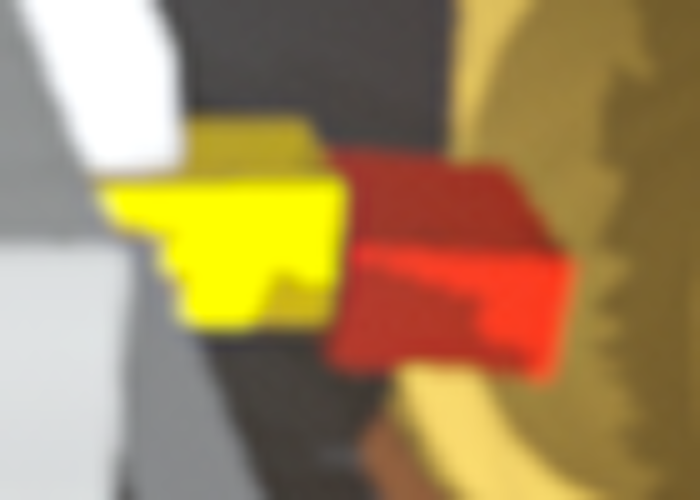

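>>> jog_arm([
  [0,0,0,0.4,0],
  [0,0,0,0,0],
])

```text
t: 17.9
tool_pos: [0.5474, 0.2351, 0.1198]
orientation: [153.3, -14.7, 110.2]
wrist_force: [4.8, 3.1, -1.0]
width: 0.0451
```

```bash
cat > chk.py <<'E'
from plan import *
def chk(tag):
    o,im,d=shot("wrist",tag);vstat(o)
    cv2.imwrite(f"pics/{tag}d.png",cv2.resize(im[235:285,330:400],None,fx=10,fy=10,interpolation=cv2.INTER_CUBIC))
def angs(tag,L):
    z=np.load(tag+".npz");o=dict(tool_pos=z["tp"],orientation=z["ori"]);c,T=camT(env,"wrist",o)
    p=np.load("visefit.npy");w,e1,e2=frame(p[2]);B=np.array([p[0],p[1],.062])
    for nm,uv,s in L:
        uv=np.array(uv)/10+[330,235]-.45
        r=ray(c,[uv])[0]@T[:3,:3].T;t=(s-(T[:3,3]-B)@w)/(r@w);q=T[:3,3]+t*r-B
        print(nm,s,np.round([np.degrees(np.arctan2(q@e2,q@e1))%360,np.hypot(q@e1,q@e2)*1000],1))
E
python3 -c "
from chk import *
chk('w5')"
```

```text
t 17.9 pos [0.5474 0.2351 0.1198] ori [153.3 -14.7 110.2] F [ 4.8  3.1 -1. ] w 0.0451 q [  5.   9. -31.  26.  19.  83.]
tilt err 1.11 tilt vec [ 0.016 -0.01   0.002]
D tool mm [-2.  -0.2  2. ] q [  5.5   9.2 -31.4  25.8  19.5  82.9] M [-0.76  1.79  0.38] F [ 4.8  3.1 -1. ]
y_t angle in head plane 147.9148461807423 mark 147.8011714005149
```

View pics/w5d.png

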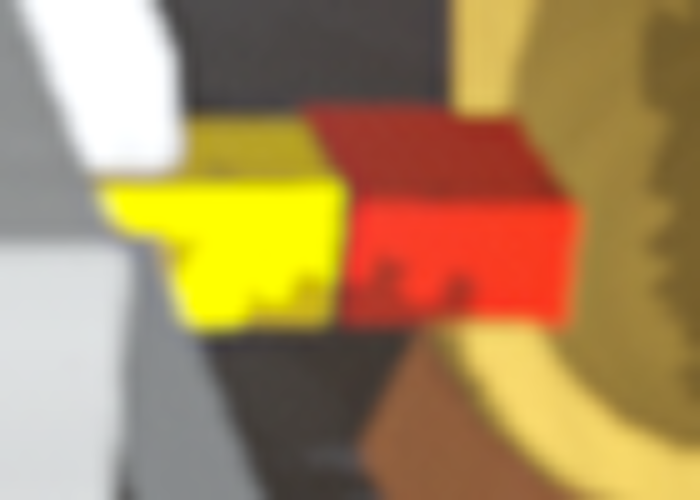

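```bash
python3 -c "
from chk import *
angs('w5',[('mnt',(350,205),.055),('mnb',(340,328),.055),('mft',(582,208),.055),('mfb',(568,328),.055),('pt',(348,182),.054),('pb',(335,328),.054),('pt',(348,182),.055),('pb',(335,328),.055),('pt',(348,182),.053),('pb',(335,328),.053)])
"
```

```text
mnt 0.055 [155.7  44.3]
mnb 0.055 [146.3  44. ]
mft 0.055 [153.8  56.4]
mfb 0.055 [146.5  56.1]
pt 0.054 [156.8  44.5]
pb 0.054 [145.5  44. ]
pt 0.055 [157.5  44.3]
pb 0.055 [146.3  43.7]
pt 0.053 [156.1  44.7]
pb 0.053 [144.8  44.4]
```

>>> jog_arm([
  [0,0,0,0,0.6],
  [0,0,0,0,1],
  [0,0,0,0,1],
  [0,0,-0.5,0,1],
  [0,0,-1,0,1],
  [0,0,-1,0,1],
  [0,0,-1,0,1],
  [0,0,-1,0,1],
])

```text
t: 18.95
tool_pos: [0.5149, 0.2003, 0.2022]
orientation: [153.2, -14.6, 110.3]
wrist_force: [0.9, -0.4, 0.1]
width: 0.0852
```

```bash
python3 - <<'E'
from plan import *
o,im,d=shot("wrist","w6")
cv2.imwrite("pics/w6c.png",cv2.resize(im[130:290,220:420],None,fx=4,fy=3.7,interpolation=cv2.INTER_CUBIC))
M=rot(o);z=M[:,2]
az=np.radians(-13);b=np.array([.574*np.cos(az),.574*np.sin(az),-.819])
print("z",z.round(3),"angle z,b",np.degrees(np.arccos(z@b)),"z,down",np.degrees(np.arccos(-z[2])))
y=np.cross(z,b);y/=np.linalg.norm(y)
for s in(1,-1):
    q=s*y;sp=np.degrees(np.arctan2(-(q@M[:,0]),q@M[:,1]));print("spin to grasp",sp,"j6~",o["joint_positions"][5]+sp)
M2=lambda v:np.arctan2(v@M[:,1],v@M[:,0])
print("then spin to vertical",np.degrees(M2(np.array([0,0,-1.]))-M2(b)))
G=np.array([.519,-.332,.1485]);print("pre",G+(.019-.12)*z, o["joint_positions"].round(1))
E
```

```text
t 18.95 pos [0.5149 0.2003 0.2022] ori [153.2 -14.6 110.3] F [ 0.9 -0.4  0.1] w 0.0852 q [  1.   1. -27.  40.  21.  79.]
z [ 0.345  0.367 -0.864] angle z,b 31.45325101603849 z,down 30.272861728392126
spin to grasp 168.241158478686 j6~ 246.82745644362205
spin to grasp -11.758841521314 j6~ 66.82745644362204
then spin to vertical -288.2153723378142
pre [ 0.48411687 -0.36908914  0.23572708] [  1.2   1.  -27.   39.8  21.1  78.6]
```

View pics/w6c.png

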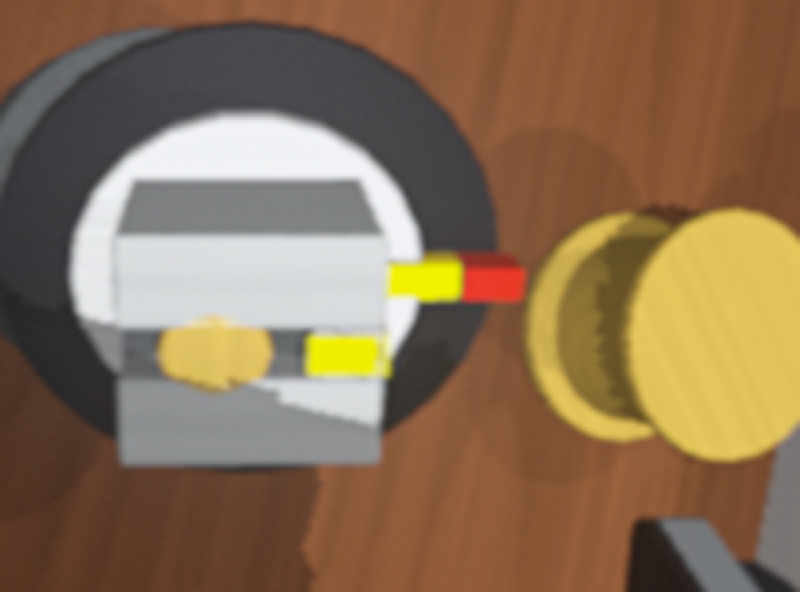

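```bash
python3 - <<'E'
from plan import *
plan([-.031,-.569,.055],-11.8,24)
E
```

```text
max 1.03
[[-1.03, -0.25, -0.56, np.float64(-0.06), 1.0], [-1.02, -0.26, -0.56, np.float64(-0.06), 1.0], [-1.02, -0.26, -0.56, np.float64(-0.06), 1.0], [-1.02, -0.27, -0.56, np.float64(-0.06), 1.0], [-1.02, -0.28, -0.56, np.float64(-0.06), 1.0], [-1.01, -0.29, -0.56, np.float64(-0.06), 1.0], [-1.01, -0.3, -0.56, np.float64(-0.06), 1.0], [-1.01, -0.31, -0.56, np.float64(-0.06), 1.0], [-1.01, -0.32, -0.56, np.float64(-0.06), 1.0], [-1.0, -0.32, -0.56, np.float64(-0.06), 1.0], [-1.0, -0.33, -0.56, np.float64(-0.06), 1.0], [-1.0, -0.34, -0.56, np.float64(-0.06), 1.0], [-0.99, -0.35, -0.56, np.float64(-0.06), 1.0], [-0.99, -0.36, -0.56, np.float64(-0.06), 1.0], [-0.99, -0.37, -0.56, np.float64(-0.06), 1.0], [-0.99, -0.38, -0.56, np.float64(-0.06), 1.0], [-0.98, -0.38, -0.56, np.float64(-0.06), 1.0], [-0.98, -0.39, -0.56, np.float64(-0.06), 1.0], [-0.98, -0.4, -0.56, np.float64(-0.06), 1.0], [-0.97, -0.41, -0.56, np.float64(-0.06), 1.0], [-0.97, -0.42, -0.56, np.float64(-0.06), 1.0], [-0.96, -0.43, -0.56, np.float64(-0.06), 1.0], [-0.96, -0.43, -0.56, np.float64(-0.06), 1.0], [-0.96, -0.44, -0.56, np.float64(-0.06), 1.0]]
```

>>> jog_arm([
  [-1,-0.25,-0.56,-0.07,1],
  [-1,-0.25,-0.56,-0.07,1],
  [-1,-0.25,-0.56,-0.07,1],
  [-1,-0.3,-0.56,-0.07,1],
  [-1,-0.3,-0.56,-0.07,1],
  [-1,-0.3,-0.56,-0.07,1],
  [-1,-0.3,-0.56,-0.07,1],
  [-1,-0.3,-0.56,-0.07,1],
  [-1,-0.3,-0.56,-0.07,1],
  [-1,-0.35,-0.56,-0.07,1],
  [-1,-0.35,-0.56,-0.07,1],
  [-1,-0.35,-0.56,-0.07,1],
  [-1,-0.35,-0.56,-0.07,1],
  [-1,-0.35,-0.56,-0.07,1],
  [-1,-0.35,-0.56,-0.07,1],
  [-1,-0.4,-0.56,-0.07,1],
  [-1,-0.4,-0.56,-0.07,1],
  [-1,-0.4,-0.56,-0.07,1],
  [-1,-0.4,-0.56,-0.07,1],
  [-1,-0.4,-0.56,-0.07,1],
])

```text
t: 21.5
tool_pos: [0.4939, -0.2897, 0.261]
orientation: [150.4, -8.1, 121.6]
wrist_force: [0.6, -0.4, 0.3]
width: 0.0858
```

```bash
python3 - <<'E'
from plan import *
o,im,d=shot("wrist","w7")
E
```

```text
t 21.5 pos [ 0.4939 -0.2897  0.261 ] ori [150.4  -8.1 121.6] F [ 0.6 -0.4  0.3] w 0.0858 q [-54.  17.   2.  81.  30.   5.]
```

View pics/w7.png

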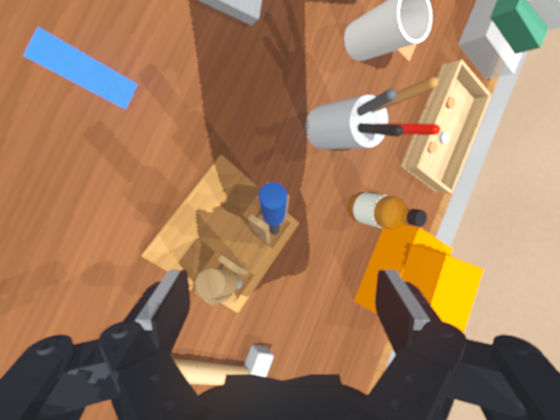

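```bash
cat > burn.py <<'E'
from plan import *
def load(tag):
    z=np.load(tag+".npz");return dict(tool_pos=z["tp"],orientation=z["ori"]),cv2.imread(f"pics/{tag}.png"),z["d"]
def axis_dir(az): az=np.radians(az);s=np.sin(np.radians(35));return np.array([s*np.cos(az),s*np.sin(az),-np.cos(np.radians(35))])
def ovb(o,im,E,az,name,crop,f):
    c,T=camT(env,"wrist",o);b=axis_dir(az);I=cv2.resize(im[crop[1]:crop[3],crop[0]:crop[2]],None,fx=f,fy=f,interpolation=cv2.INTER_CUBIC)
    u=np.cross(b,[0,0,1]);u/=np.linalg.norm(u);v=np.cross(b,u)
    for L,r,col in((0,.012,(0,255,0)),(.08,.012,(0,255,0)),(.08,.007,(255,0,255)),(.175,.007,(255,0,255))):
        Q=[E+b*L+r*(np.cos(a)*u+np.sin(a)*v) for a in np.linspace(0,6.28,40)]
        q=((proj(c,T,Q)+.5-[crop[0],crop[1]])*f).astype(np.int32);cv2.polylines(I,[q],True,col,1)
    cv2.imwrite(f"pics/{name}.png",I)
E
python3 - <<'E'
from burn import *
o,im,d=load("w7");c,T=camT(env,"wrist",o);P=cloud(c,T,d)
E0=np.array([.505,-.329,.169]);b=axis_dir(-13)
rel=P-E0;t=rel@b;r=np.linalg.norm(rel-t[...,None]*b,axis=-1)
m=(d>0)&(t>-.015)&(t<.055)&(r<.022)&(P[...,2]>.1)
v,u=np.nonzero(m);print(m.sum(),u.min(),u.max(),v.min(),v.max())
Q=P[m]
def f(p):
    b=axis_dir(p[2]);rel=Q-[p[0],p[1],.1];t=rel@b;r=np.linalg.norm(rel-t[:,None]*b,axis=1);cap=abs(t-p[3])
    return np.where(r<.0105,np.minimum(abs(r-.012),abs(t-p[3])),r-.012)
best=least_squares(f,[.553,-.34,-13,-.084],loss="soft_l1",f_scale=.001)
p=best.x;b=axis_dir(p[2]);E=np.array([p[0],p[1],.1])+p[3]*b;print(p,"end",E,"tip",E+.175*b,np.median(abs(best.fun)))
ovb(o,im,E,p[2],"w7o",(150,220,330,340),4)
E
```

```text
996 194 234 267 298
[  0.54715425  -0.33636352 -11.41012965  -0.07940207] end [ 0.50251119 -0.32735369  0.16504237] tip [ 0.60090326 -0.34721111  0.02169076] 0.00041372096754623
```

View pics/w7o.png

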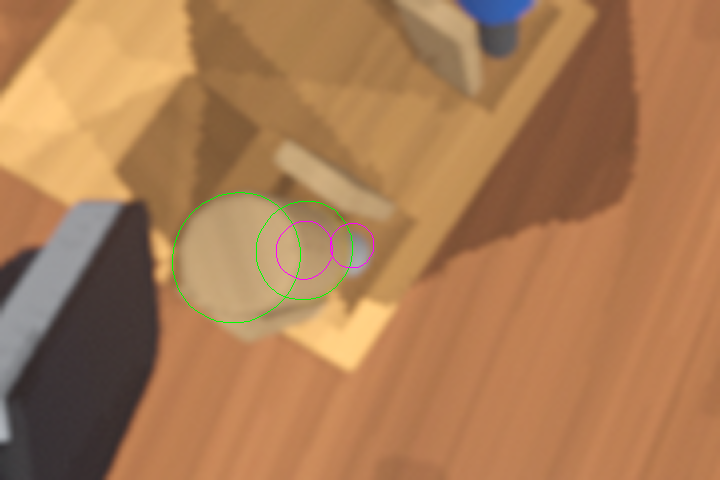

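```bash
python3 - <<'E'
from burn import *
o=env.get_obs();M=rot(o);z=M[:,2];b=axis_dir(-13);E=np.array([.5025,-.3275,.165]);G=E+.024*b
q=np.cross(z,b);q/=np.linalg.norm(q);q*=np.sign(q@M[:,1])
sp=np.degrees(np.arctan2(-(q@M[:,0]),q@M[:,1]));print("spin",sp,sp/8.594,"angle",np.degrees(np.arccos(z@b)),"z",z)
g=G+.019*z;D=g-o["tool_pos"];print("D tool units",M.T@D/.02,"target",g)
E
```

```text
spin 1.9607900848463629 0.22815802709406133 angle 30.871523157836 z [ 0.35759409  0.36199875 -0.860862  ]
D tool units [-2.98267049 -2.72721348  5.61485193] target [ 0.5227073  -0.32371866  0.12898397]
```

>>> jog_arm([
  [-0.75,-0.7,0.3,0.23,0.8],
  [-0.75,-0.7,0.4,0,0.8],
  [-0.75,-0.7,0.4,0,0.8],
  [-0.7,-0.6,0.4,0,0.8],
  [0,0,0.3,0,0.8],
])

```text
t: 22.18
tool_pos: [0.4928, -0.3537, 0.1882]
orientation: [150.7, -9.2, 119.6]
wrist_force: [0.1, 0.3, -0.0]
width: 0.0687
```

```bash
python3 - <<'E'
from burn import *
o,im,d=shot("wrist","w8");M=rot(o);z=M[:,2];b=axis_dir(-13);E=np.array([.5025,-.3275,.165]);G=E+.024*b
q=np.cross(z,b);q/=np.linalg.norm(q);q*=np.sign(q@M[:,1])
sp=np.degrees(np.arctan2(-(q@M[:,0]),q@M[:,1]));print("spin",sp/8.594)
g=G+.019*z;D=g-o["tool_pos"];print("D tool units",M.T@D/.02)
ovb(o,im,E,-13,"w8o",(190,200,370,340),4)
E
```

```text
t 22.18 pos [ 0.4928 -0.3537  0.1882] ori [150.7  -9.2 119.6] F [ 0.1  0.3 -0. ] w 0.0687 q [-58.  23.   1.  76.  30.   3.]
spin -0.03396011016002404
D tool units [0.0867631  0.30200477 3.62769194]
```

View pics/w8o.png

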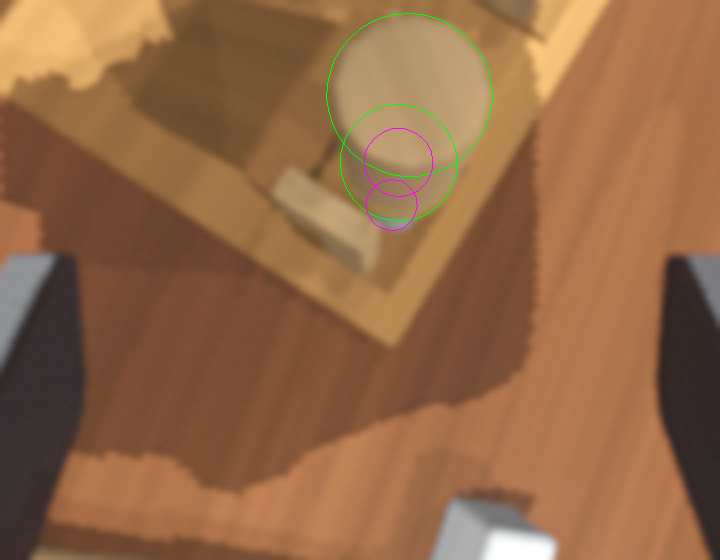

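>>> jog_arm([
  [0.1,0.3,0.4,0,0.8],
  [0,0,0.8,0,0.8],
  [0,0,0.8,0,0.8],
  [0,0,0.8,0,0.8],
  [0,0,0.7,0,0.8],
  [0,0,0,0,0.8],
])

```text
t: 22.98
tool_pos: [0.5256, -0.318, 0.1325]
orientation: [150.6, -9.0, 119.9]
wrist_force: [0.5, -0.1, 0.5]
width: 0.0686
```

```bash
python3 - <<'E'
from burn import *
o,im,d=shot("wrist","w9");M=rot(o);z=M[:,2];b=axis_dir(-13);E=np.array([.5025,-.3275,.165]);G=E+.024*b
g=G+.019*z;D=g-o["tool_pos"];print("D tool units",M.T@D/.02)
ovb(o,im,E,-13,"w9o",(160,200,400,380),3.2)
E
```

```text
t 22.98 pos [ 0.5256 -0.318   0.1325] ori [150.6  -9.  119.9] F [ 0.5 -0.1  0.5] w 0.0686 q [-53.  24.  -6.  65.  30.   8.]
D tool units [-0.20326871 -0.30291478 -0.00537636]
```

View pics/w9o.png

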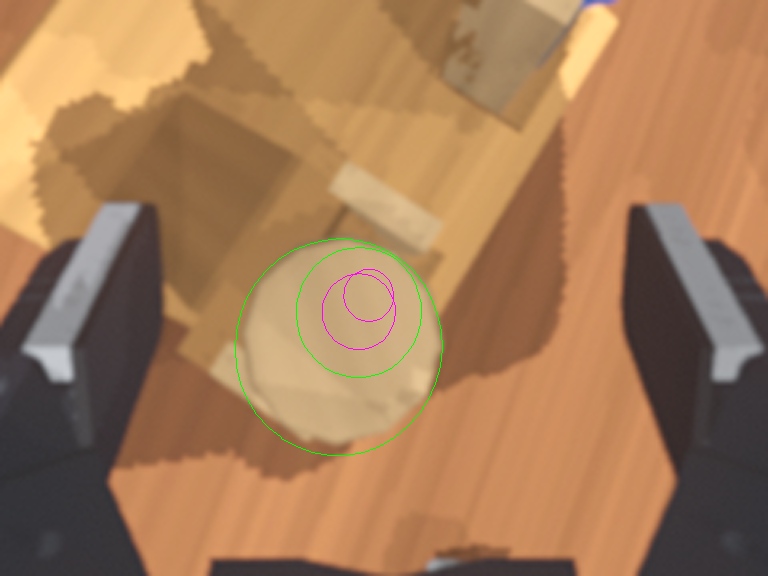

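>>> jog_arm([
  [-0.2,-0.3,0,0,0.8],
  [0,0,0,0,0.6],
  [0,0,0,0,0.3],
  [0,0,0,0,0],
  [0,0,0,0,0],
  [0,0,0,0,0],
], newtons=60)

```text
t: 23.78
tool_pos: [0.5225, -0.3258, 0.1308]
orientation: [150.6, -8.8, 119.8]
wrist_force: [-0.5, -0.3, 0.1]
width: 0.0226
```

```bash
python3 - <<'E'
from burn import *
o,im,d=shot("wrist","w10");M=rot(o);print(o["wrist_force"],o["moment"])
plan([0,0,.15],0,8)
E
```

```text
t 23.77 pos [ 0.5225 -0.3258  0.1308] ori [150.6  -8.8 119.8] F [-0.5 -0.3  0.1] w 0.0226 q [-54.  25.  -5.  65.  30.   7.]
[-0.47390302 -0.28152971  0.10267346] [-0.32485366  0.36270566 -0.01389588]
max 0.81
[[0.14, 0.46, -0.81, np.float64(0.0), 1.0], [0.14, 0.46, -0.81, np.float64(0.0), 1.0], [0.14, 0.46, -0.81, np.float64(0.0), 1.0], [0.14, 0.46, -0.81, np.float64(0.0), 1.0], [0.14, 0.46, -0.81, np.float64(0.0), 1.0], [0.14, 0.46, -0.81, np.float64(0.0), 1.0], [0.14, 0.46, -0.81, np.float64(0.0), 1.0], [0.14, 0.46, -0.81, np.float64(0.0), 1.0]]
```

View pics/w10.png

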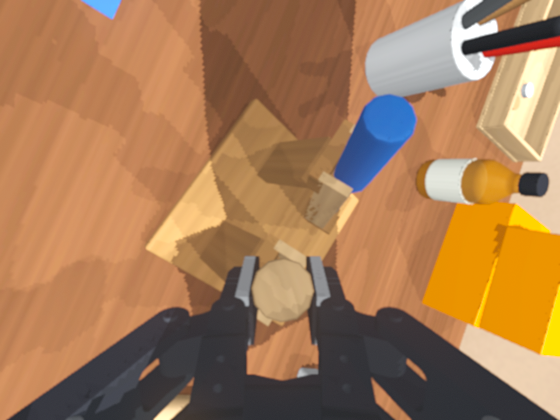

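>>> jog_arm([
  [0.1,0.25,-0.4,0,0],
  [0.14,0.46,-0.8,0,0],
  [0.17,0.55,-0.95,0,0],
  [0.17,0.55,-0.95,0,0],
  [0.17,0.55,-0.95,0,0],
  [0.17,0.55,-0.95,0,0],
  [0.17,0.55,-0.95,0,0],
  [0.17,0.55,-0.95,0,0],
  [0.17,0.55,-0.95,0,0],
  [0,0,0,0,0],
])

```text
t: 25.08
tool_pos: [0.5234, -0.3226, 0.3242]
orientation: [150.7, -8.8, 119.8]
wrist_force: [-0.4, 0.9, -2.4]
width: 0.0225
```

```bash
python3 - <<'E'
from burn import *
o,im,d=shot("scene","s11");M=rot(o);z=M[:,2];b=axis_dir(-13);print("z,b",np.degrees(np.arccos(z@b)),z)
a2=lambda v:np.arctan2(v@M[:,1],v@M[:,0])
print("b in tool",M.T@b,"spin",np.degrees(a2(np.array([0,0,-1.]))-a2(b))%360)
for s in(70,75,80):
    bb=M@R.from_euler('z',s,degrees=True).as_matrix()@M.T@b;print(s,bb.round(3))
cv2.imwrite("pics/s11c.png",cv2.resize(im[60:240,100:330],None,fx=3.2,fy=3.2))
E
```

```text
t 25.07 pos [ 0.5234 -0.3226  0.3242] ori [150.7  -8.8 119.8] F [-0.4  0.9 -2.4] w 0.0225 q [-54.  20.  17.  91.  30.   7.]
z,b 30.687864418948458 [ 0.35825934  0.35882984 -0.86191148]
b in tool [-5.10360782e-01  4.93480685e-05  8.59960388e-01] spin 72.47102735442132
70 [ 0.013 -0.018 -1.   ]
75 [-0.018  0.014 -1.   ]
80 [-0.047  0.047 -0.998]
```

View pics/s11c.png

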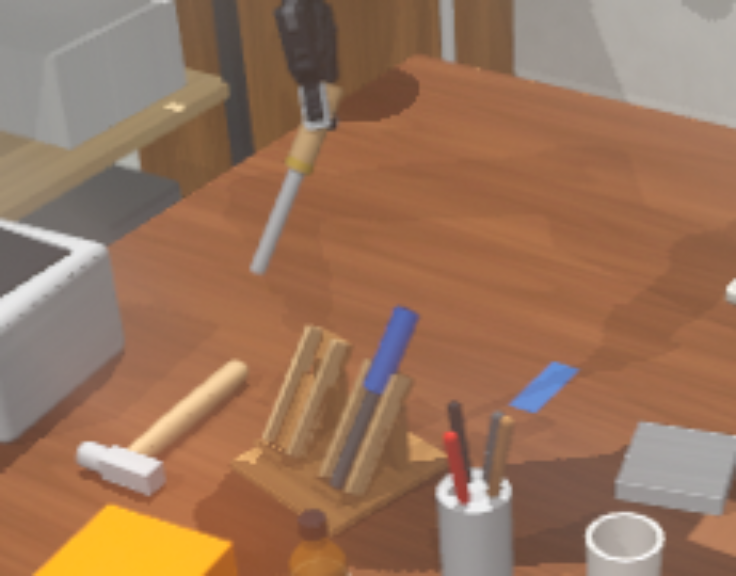

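```bash
python3 - <<'E'
from plan import *
plan([.03,.30,0.01],72.5,16,9)
E
```

```text
max 0.94
[[0.76, 0.43, 0.34, np.float64(0.94), 1.0], [0.82, 0.32, 0.34, np.float64(0.94), 1.0], [0.85, 0.21, 0.34, np.float64(0.94), 1.0], [0.87, 0.08, 0.34, np.float64(0.94), 1.0], [0.88, -0.04, 0.34, np.float64(0.94), 1.0], [0.86, -0.16, 0.34, np.float64(0.94), 1.0], [0.83, -0.28, 0.34, np.float64(0.94), 1.0], [0.78, -0.39, 0.34, np.float64(0.94), 1.0], [0.72, -0.5, 0.34, np.float64(0.94), 1.0], [0.64, -0.6, 0.34, 0, 1.0], [0.64, -0.6, 0.34, 0, 1.0], [0.64, -0.6, 0.34, 0, 1.0], [0.64, -0.6, 0.34, 0, 1.0], [0.64, -0.6, 0.34, 0, 1.0], [0.64, -0.6, 0.34, 0, 1.0], [0.64, -0.6, 0.34, 0, 1.0]]
```

>>> jog_arm([
  [0.76,0.43,0.34,0.94,0],
  [0.82,0.32,0.34,0.94,0],
  [0.85,0.2,0.34,0.94,0],
  [0.87,0.1,0.34,0.94,0],
  [0.88,-0.05,0.34,0.94,0],
  [0.86,-0.15,0.34,0.94,0],
  [0.83,-0.3,0.34,0.94,0],
  [0.78,-0.4,0.34,0.94,0],
  [0.72,-0.5,0.34,0.94,0],
  [0.64,-0.6,0.34,0,0],
  [0.64,-0.6,0.34,0,0],
  [0.64,-0.6,0.34,0,0],
  [0.64,-0.6,0.34,0,0],
  [0.64,-0.6,0.34,0,0],
  [0.64,-0.6,0.34,0,0],
  [0.64,-0.6,0.34,0,0],
  [0,0,0,0,0],
])

```text
t: 27.25
tool_pos: [0.5539, -0.011, 0.3166]
orientation: [-176.2, -29.9, 40.8]
wrist_force: [-0.4, -0.2, -2.5]
width: 0.0224
```

```bash
python3 - <<'E'
from burn import *
o,im,d=shot("scene","s12");M=rot(o)
bt=np.array([-.5104,0,.86]);b=M@bt;print("b now",b.round(3))
G=o["tool_pos"]-.019*M[:,2];tip=G+.15*b;print("tip",tip,"q",o["joint_positions"].round(0))
cv2.imwrite("pics/s12c.png",cv2.resize(im[60:300,180:430],None,fx=2.5,fy=2.5))
# cup rim fit
for n,tg in(("top","top0"),("scene","s12")):
    c,T=camT(env,n);dd=np.load("top0.npy") if n=="top" else d
    P=cloud(c,T,dd);Q=P[(np.hypot(P[...,0]-.638,P[...,1]-.038)<.042)&(dd>0)]
    rim=Q[(Q[:,2]>.094)&(Q[:,2]<.108)]
    r=least_squares(lambda p:np.hypot(rim[:,0]-p[0],rim[:,1]-p[1])-.029,[.638,.038],loss="soft_l1",f_scale=.002);print(n,r.x,len(rim),np.median(abs(r.fun)))
    wl=Q[(Q[:,2]>.02)&(Q[:,2]<.09)&(np.hypot(Q[:,0]-.638,Q[:,1]-.038)>.024)]
    r=least_squares(lambda p:np.hypot(wl[:,0]-p[0],wl[:,1]-p[1])-(.027+.004*wl[:,2]/.1),[.638,.038],loss="soft_l1",f_scale=.002);print(n,"wall",r.x,len(wl),np.median(abs(r.fun)))
E
```

```text
t 27.25 pos [ 0.5539 -0.011   0.3166] ori [-176.2  -29.9   40.8] F [-0.4 -0.2 -2.5] w 0.0224 q [-25.   5.  -5.  71.  29. 115.]
b now [-0.048  0.034 -0.998]
tip [ 0.54039283 -0.01308092  0.18323551] q [-25.   5.  -5.  71.  29. 115.]
top [0.63609096 0.0363003 ] 65 0.0012266669579309407
top wall [0.63423539 0.03819539] 77 0.0016757543301716173
scene [0.63829963 0.0379121 ] 140 0.0013546819213555786
scene wall [0.63761054 0.03727588] 564 0.001458331730191529
```

View pics/s12c.png

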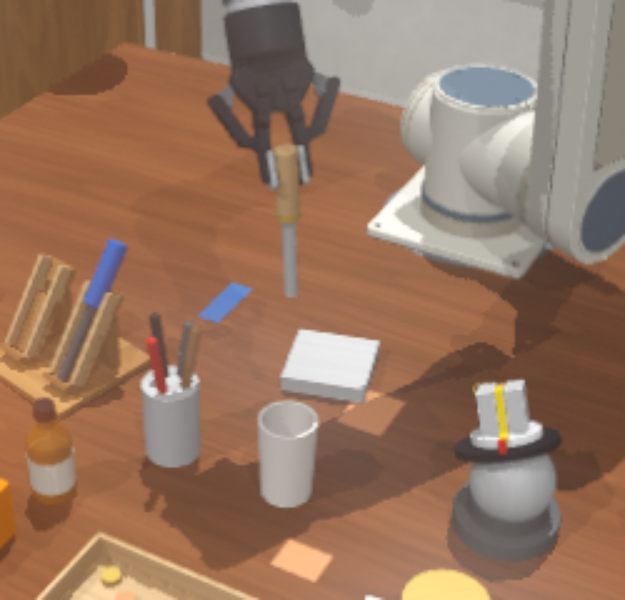

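```bash
python3 - <<'E'
from burn import *
o=env.get_obs();M=rot(o);bt=np.array([-.5104,0,.86])
M2=M@R.from_euler('z',-6.9,degrees=True).as_matrix();b=M2@bt;print("b",b)
tip=o["tool_pos"]-.019*M[:,2]+.15*b;D=np.array([.6375,.0375,tip[2]])-tip;print(D,M2.T@D/.02)
E
```

```text
b [-0.00437276 -0.00934801 -1.00000083]
[0.09056313 0.05762587 0.        ] [4.457617   1.49043004 2.59120097]
```

>>> jog_arm([
  [0,0,0,-0.8,0],
  [0.9,0.3,0.52,0,0],
  [0.9,0.3,0.52,0,0],
  [0.9,0.3,0.52,0,0],
  [0.9,0.3,0.52,0,0],
  [0.85,0.3,0.5,0,0],
  [0,0,0,0,0],
])

```text
t: 28.18
tool_pos: [0.6471, 0.0433, 0.3114]
orientation: [-180.0, -29.9, 48.5]
wrist_force: [0.5, 0.2, -2.6]
width: 0.0226
```

```bash
cat > cupst.py <<'E'
from burn import *
def st(tag):
    o,im,d=shot("scene",tag);M=rot(o);bt=np.array([-.5104,0,.86]);b=M@bt
    tip=o["tool_pos"]-.019*M[:,2]+.15*b;D=np.array([.6375,.0375,tip[2]])-tip
    print("b",b.round(3),"tip",tip.round(4),"corr",(M.T@D/.02).round(2),"down1mm",(M.T@np.array([0,0,-.02])/.02).round(3))
    c,T=camT(env,"scene");I=im[150:300,240:400].copy();I=cv2.resize(I,None,fx=4,fy=4,interpolation=cv2.INTER_CUBIC)
    f=lambda Q:((proj(c,T,Q)+.5-[240,150])*4).astype(np.int32)
    cv2.polylines(I,[f([tip-b*.15,tip])],False,(0,255,0),1)
    cv2.polylines(I,[f([[.6375+.031*np.cos(a),.0375+.031*np.sin(a),.1] for a in np.linspace(0,6.28,50)])],True,(255,0,0),1)
    cv2.polylines(I,[f([[.6375,.0375,.1],[.6375,.0375,tip[2]]])],False,(0,0,255),1)
    cv2.imwrite(f"pics/{tag}c.png",I)
E
python3 -c "
from cupst import *
st('s13')
o,im,d=shot('top','t13');cv2.imwrite('pics/t13c.png',cv2.resize(im[140:260,190:330],None,fx=5,fy=5,interpolation=cv2.INTER_CUBIC))"
```

```text
t 28.18 pos [0.6471 0.0433 0.3114] ori [-180.   -29.9   48.5] F [ 0.5  0.2 -2.6] w 0.0226 q [-16.  12.   3.  67.  27. 119.]
b [-0.01 -0.01 -1.  ] tip [0.6394 0.0346 0.1779] corr [ 0.04 -0.17  0.02] down1mm [-0.498  0.     0.867]
t 28.23 pos [0.6465 0.043  0.3115] ori [-180.   -29.9   48.5] F [ 0.3  0.2 -1.8] w 0.0224 q [-16.  12.   3.  67.  27. 119.]
```

View pics/s13c.png

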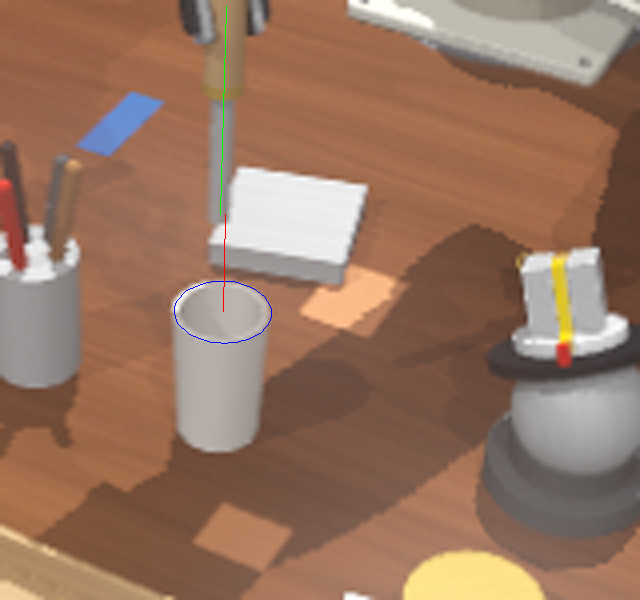

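View pics/t13c.png

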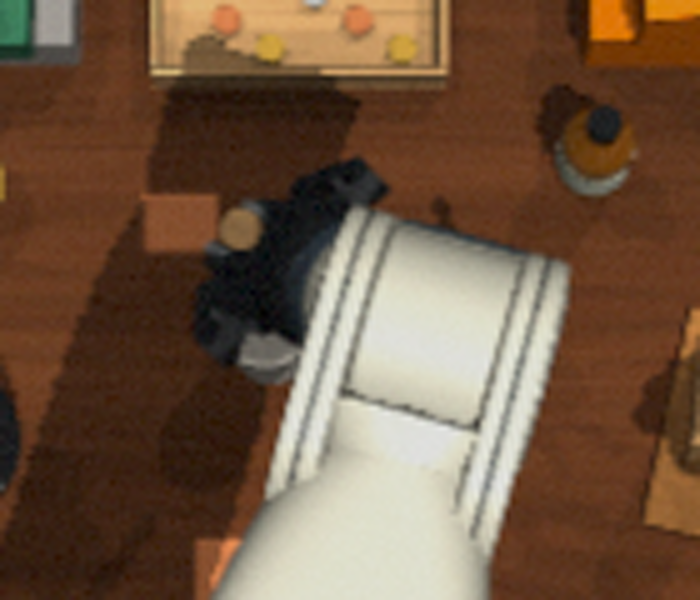

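>>> jog_arm([
  [0,-0.17,0,0,0],
  [-0.45,0,0.8,0,0],
  [-0.5,0,0.87,0,0],
  [-0.5,0,0.87,0,0],
  [-0.5,0,0.87,0,0],
  [0,0,0,0,0],
])

```text
t: 29.02
tool_pos: [0.641, 0.044, 0.2333]
orientation: [179.8, -29.9, 48.4]
wrist_force: [0.1, 0.5, -1.5]
width: 0.0226
```

```bash
python3 -c "
from cupst import *
st('s14')"
```

```text
t 29.02 pos [0.641  0.044  0.2333] ori [179.8 -29.9  48.4] F [ 0.1  0.5 -1.5] w 0.0226 q [-16.  13.  -7.  56.  27. 119.]
b [-0.007 -0.012 -1.   ] tip [0.6336 0.0352 0.0998] corr [0.19 0.07 0.11] down1mm [-0.499 -0.002  0.867]
```

View pics/s14c.png

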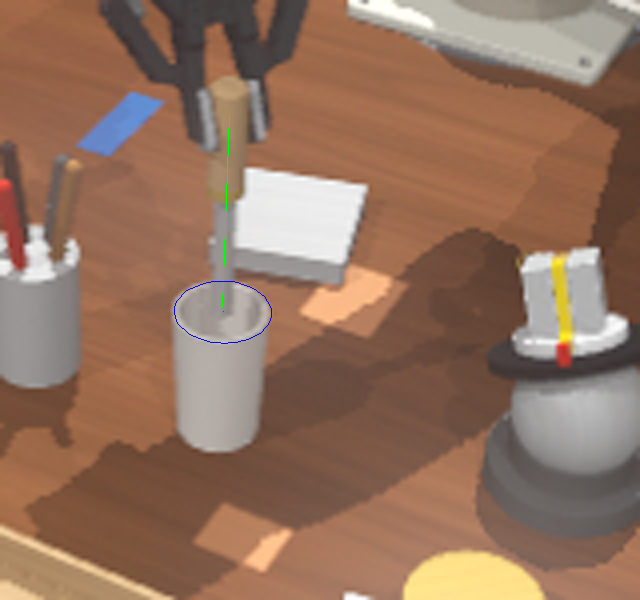

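>>> jog_arm([
  [-0.3,0.05,0.9,0,0],
  [-0.45,0,0.87,0,0],
  [-0.45,0,0.87,0,0],
  [-0.4,0,0.75,0,0],
  [0,0,0,0,0],
])

```text
t: 29.7
tool_pos: [0.6494, 0.0465, 0.1661]
orientation: [179.1, -30.3, 48.7]
wrist_force: [0.5, -0.3, -1.5]
width: 0.0225
```

```bash
python3 -c "
from cupst import *
st('s15')"
```

```text
t 29.7 pos [0.6494 0.0465 0.1661] ori [179.1 -30.3  48.7] F [ 0.5 -0.3 -1.5] w 0.0225 q [-15.  16. -14.  45.  26. 120.]
b [ 0.005 -0.014 -1.   ] tip [0.6437 0.0373 0.0325] corr [-0.17 -0.24 -0.1 ] down1mm [-0.504 -0.014  0.863]
```

View pics/s15c.png

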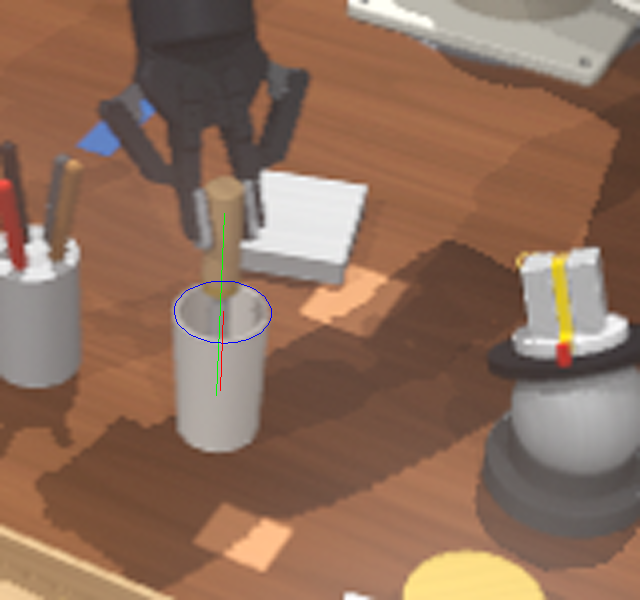

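>>> jog_arm([
  [-0.25,-0.1,0.1,0,0],
  [-0.3,-0.1,0.45,0,0],
  [-0.2,0,0.35,0,0],
  [0,0,0,0,0],
])

```text
t: 30.25
tool_pos: [0.6451, 0.0455, 0.1452]
orientation: [178.8, -30.4, 48.9]
wrist_force: [0.8, 0.0, -1.7]
width: 0.0229
```

```bash
python3 -c "
from cupst import *
st('s16')"
```

```text
t 30.25 pos [0.6451 0.0455 0.1452] ori [178.8 -30.4  48.9] F [ 0.8  0.  -1.7] w 0.0229 q [-15.  16. -17.  42.  27. 120.]
b [ 0.011 -0.015 -1.   ] tip [0.6401 0.0362 0.0116] corr [-0.03 -0.14 -0.02] down1mm [-0.507 -0.018  0.862]
```

Slow steps down to contact.

>>> jog_arm([
  [-0.07,-0.05,0.12,0,0],
  [0,0,0,0,0],
])

```text
t: 30.55
tool_pos: [0.6448, 0.0462, 0.1428]
orientation: [178.7, -30.5, 48.9]
wrist_force: [-0.1, 0.5, -1.1]
width: 0.0223
```

>>> jog_arm([
  [-0.06,0,0.1,0,0],
  [0,0,0,0,0],
])

```text
t: 30.8
tool_pos: [0.6459, 0.0463, 0.1422]
orientation: [178.6, -30.6, 49.0]
wrist_force: [-0.7, -0.2, -1.7]
width: 0.0226
```

>>> jog_arm([
  [-0.05,0,0.08,0,0],
  [0,0,0,0,0],
])

```text
t: 31.05
tool_pos: [0.6467, 0.0466, 0.1421]
orientation: [178.5, -30.8, 49.1]
wrist_force: [0.7, -0.2, -1.8]
width: 0.0228
```

>>> jog_arm([
  [-0.15,0,0.17,0,0],
  [-0.1,0,0.1,0,0],
])

```text
t: 31.3
tool_pos: [0.649, 0.0471, 0.1419]
orientation: [178.1, -31.5, 49.4]
wrist_force: [-9.5, 1.3, 19.5]
width: 0.0231
```

>>> jog_arm([
  [-0.15,0,0.15,0,0],
])

```text
t: 31.42
tool_pos: [0.6499, 0.0474, 0.1416]
orientation: [177.9, -31.9, 49.6]
wrist_force: [-8.6, 3.0, 29.2]
width: 0.0225
```

>>> jog_arm([
  [0,0,-0.05,0,0],
  [0,0,0,0,0],
])

```text
t: 31.68
tool_pos: [0.6495, 0.047, 0.1428]
orientation: [177.8, -31.9, 49.6]
wrist_force: [0.5, -0.5, -2.3]
width: 0.0221
```

```bash
python3 -c "
from cupst import *
st('s17')
o=env.get_obs();print(o['wrist_force'],o['moment'])"
```

```text
t 31.68 pos [0.6495 0.047  0.1428] ori [177.8 -31.9  49.6] F [ 0.5 -0.5 -2.3] w 0.0221 q [-16.  16. -18.  39.  28. 120.]
b [ 0.038 -0.006 -0.999] tip [0.6483 0.0389 0.0091] corr [-0.34 -0.36 -0.23] down1mm [-0.528 -0.033  0.849]
[ 0.36937867  0.10775663 -2.23585232] [-0.51028881  0.49721277 -0.04084015]
```

View pics/s17c.png

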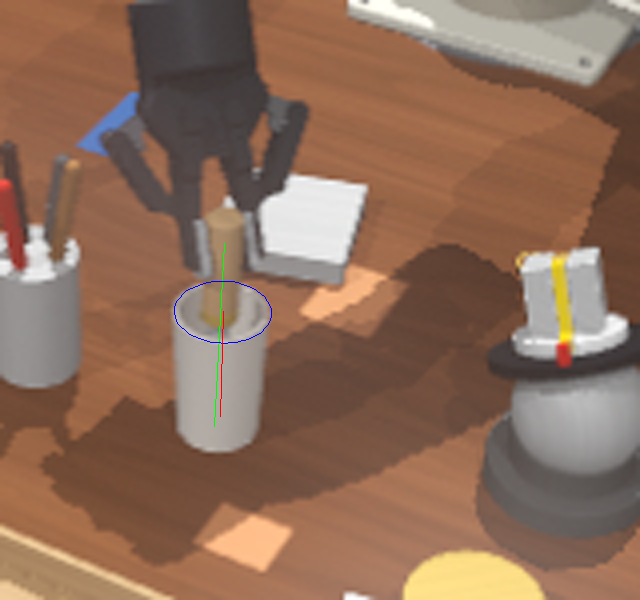

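>>> jog_arm([
  [-0.05,0,0.07,0,0],
])

```text
t: 31.85
tool_pos: [0.6501, 0.0471, 0.1417]
orientation: [177.8, -32.0, 49.7]
wrist_force: [-2.3, 0.9, 16.3]
width: 0.0229
```

>>> jog_arm([
  [0,0,0,0,0],
  [0,0,0,0,0.35],
  [0,0,0,0,0.45],
  [0,0,0,0,0.6],
  [0,0,0,0,0.8],
  [0,0,0,0,0.8],
], newtons=20)

```text
t: 32.6
tool_pos: [0.6503, 0.047, 0.1408]
orientation: [177.8, -32.0, 49.6]
wrist_force: [0.2, 0.6, 0.7]
width: 0.0683
```

```bash
python3 -c "
from cupst import *
st('s18')
o,im,d=shot('wrist','w18')"
```

```text
t 32.6 pos [0.6503 0.047  0.1408] ori [177.8 -32.   49.6] F [0.2 0.6 0.7] w 0.0683 q [-16.  16. -18.  39.  28. 120.]
b [ 0.039 -0.004 -0.999] tip [0.6491 0.0392 0.0071] corr [-0.37 -0.38 -0.25] down1mm [-0.529 -0.032  0.848]
t 32.65 pos [0.6502 0.047  0.1408] ori [177.8 -32.   49.6] F [ 0.2 -0.8  0.5] w 0.0684 q [-16.  16. -18.  39.  28. 120.]
```

View pics/s18c.png

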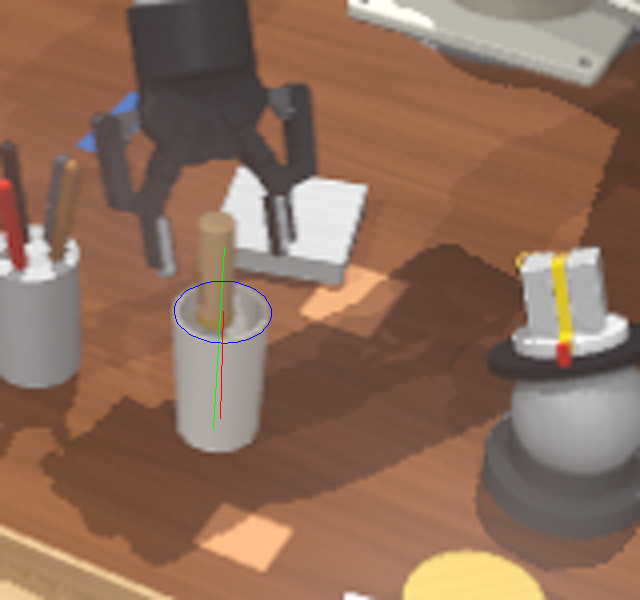

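View pics/w18.png

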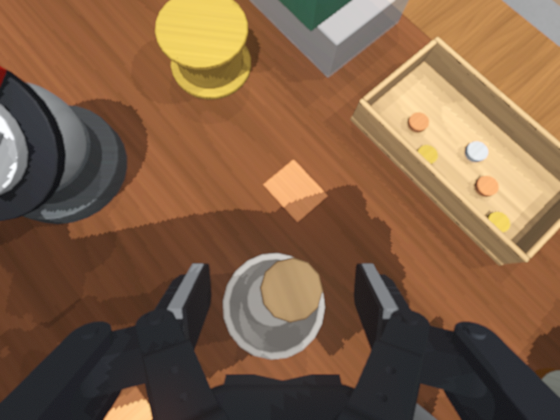

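>>> jog_arm([
  [0,0,-0.4,0,0.8],
  [0,0,-0.7,0,0.8],
  [0,0,-0.9,0,0.8],
  [0,0,-0.9,0,0.8],
  [0,0,-0.9,0,0.8],
  [0,0,-0.9,0,0.8],
  [0.5,0,-0.85,0,0.8],
  [0.5,0,-0.85,0,0.8],
  [0.5,0,-0.85,0,0.8],
  [0,0,0,0,0.8],
])

```text
t: 33.95
tool_pos: [0.6089, 0.0076, 0.2929]
orientation: [177.3, -32.1, 49.8]
wrist_force: [-0.2, 0.7, 0.4]
width: 0.0682
```

```bash
python3 -c "
from cupst import *
o,im,d=shot('scene','s19');cv2.imwrite('pics/s19c.png',cv2.resize(im[130:310,110:480],None,fx=2.1,fy=2.1,interpolation=cv2.INTER_CUBIC))
o,im2,d=shot('top','t19')
for n,a,b in(('scene',cv2.imread('pics/scene0.png'),im),('top',cv2.imread('pics/top0.png'),im2)):
    pass
c,T=camT(env,'scene');I=cv2.resize(im[180:280,260:430],None,fx=4.7,fy=4.7,interpolation=cv2.INTER_CUBIC);cv2.imwrite('pics/s19d.png',I)
"
```

```text
t 33.95 pos [0.6089 0.0076 0.2929] ori [177.3 -32.1  49.8] F [-0.2  0.7  0.4] w 0.0682 q [-21.   8.  -6.  62.  29. 114.]
t 34.0 pos [0.6086 0.0076 0.2918] ori [177.4 -32.1  49.7] F [-0.7 -0.5  0.1] w 0.0685 q [-21.   8.  -6.  62.  29. 114.]
```

View pics/s19c.png

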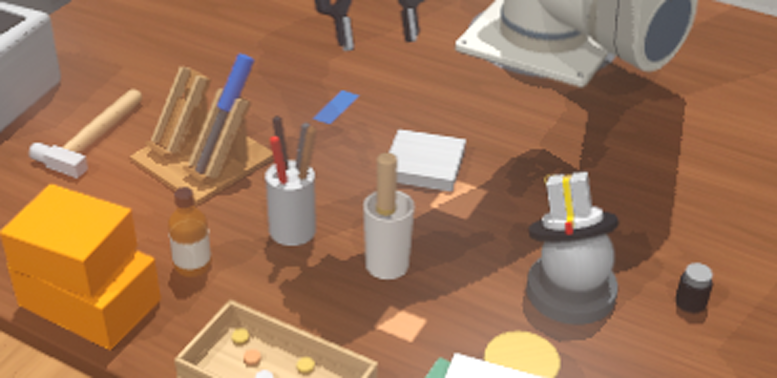

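View pics/s19d.png

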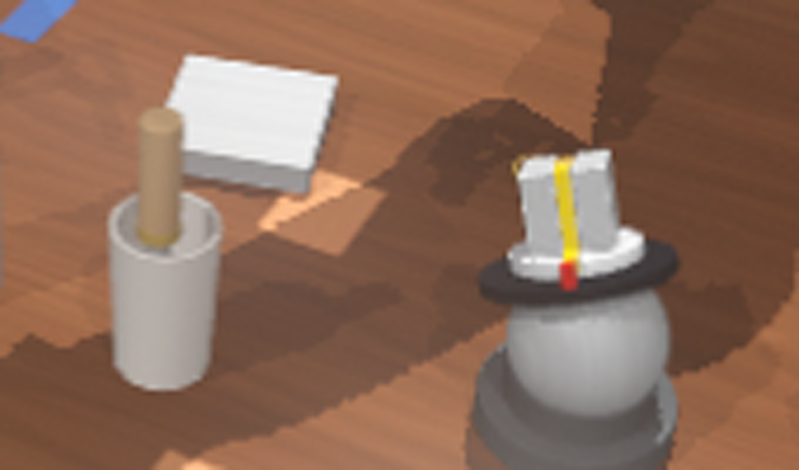

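View pics/t19.png

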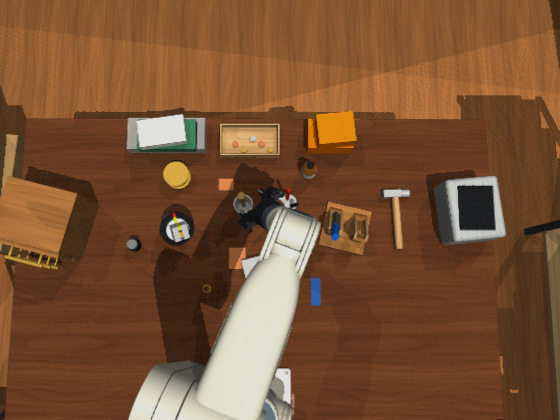

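```bash
python3 -c "
from rig import env
print(env.job_done());print(env.get_obs()['t'])"
```

```text
the job is handed in; nothing more can be done
None
the job is handed in; nothing more can be done
```

I turned the head about 145° so its yellow pointer faces the red mark, then stood the burnisher tip down in the white cup. The job was handed in at about 34 s of the 61 s allowed.

**Vise:** I gripped the head across opposite flats along its leaning axis. In the last close-up the pointer and mark agreed to within about 1°. The mark read 150.8° before the final adjustment and 150.9° after it, so the collar did not appear to shift while I set the pointer.

**Burnisher:** It was lifted straight up out of the rest, swung upright and lowered until it touched the cup floor before I opened the fingers. The last pictures show it standing upright in the cup. The cup sits where it was measured, and the gripper is clear of both.

**Other objects:** By eye, the other objects look where they started in the final scene and top views. I did not measure them again, and the arm hid part of the block in the top view.

**Things that went wrong or disagreed:**
- My first spin went the wrong way and ran joint 6 to its range limit, which tilted the tool. I then pushed joint 4 against its limit on purpose, to tilt the tool to match the vise's axis.
- During that, joint 4 once read 111.675° against the listed limit of 111.67°. I don't know whether that counts as passing the range.
- The wrist read 31 N for a moment when joint 4 stopped at its limit.
- Pressing the burnisher onto the cup floor reached 29 N before I eased off. It read 16 N just before I let the arm settle and released.

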